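Load the tile spray stand, trip its ratchet pawl and lower the carrier

TASK

Get the tile spray stand ready for spraying. The carrier is up at loading height and one of its four beds already holds a test tile; put each loose test tile flat into an empty bed, one to a bed, and press it down until the spring clips snap over both its ends. Then use the steel bar, never the fingers, to get under the ratchet pawl's tab and flip the pawl right over onto its stop, press the carrier gently down to the bottom of its travel in the catch tub, and lay the bar back in its rest; leave the jar, cup and brass weight standing where they are.

Things in the scene. Friction and masses are not known exactly. Their poses are not given: they have to be found in the camera images.
- tile_a_mid (a point): Loose glazed test tile, a flat block 75 x 40 x 7 mm, 45 g, lying flat on the worktop; this point is its middle, 3.5 mm above its underside. x runs along its 75 mm length, y across its 40 mm width, z up. It may be absent. All tiles count alike, whatever their glaze.
- tile_b_mid (a point): Loose glazed test tile, a flat block 75 x 40 x 7 mm, 45 g, lying flat on the worktop; this point is its middle, 3.5 mm above its underside. x runs along its 75 mm length, y across its 40 mm width, z up. It may be absent. All tiles count alike, whatever their glaze.
- tile_c_mid (a point): Loose glazed test tile, a flat block 75 x 40 x 7 mm, 45 g, lying flat on the worktop; this point is its middle, 3.5 mm above its underside. x runs along its 75 mm length, y across its 40 mm width, z up. It may be absent. All tiles count alike, whatever their glaze.
- set_0_mid (a point): A test tile of the same size found already snapped into bed 0 at the start, if present (exactly one of set_0 to set_3 is present; that bed is taken and its tile must stay). The point is its middle, axes as the loose tiles'.
- set_1_mid (a point): A test tile of the same size found already snapped into bed 1 at the start, if present (exactly one of set_0 to set_3 is present; that bed is taken and its tile must stay). The point is its middle, axes as the loose tiles'.
- set_2_mid (a point): A test tile of the same size found already snapped into bed 2 at the start, if present (exactly one of set_0 to set_3 is present; that bed is taken and its tile must stay). The point is its middle, axes as the loose tiles'.
- set_3_mid (a point): A test tile of the same size found already snapped into bed 3 at the start, if present (exactly one of set_0 to set_3 is present; that bed is taken and its tile must stay). The point is its middle, axes as the loose tiles'.
- bed_0 (a point): Where the middle of a tile seated in bed 0 lies, 3.5 mm above the bed's floor; moves with the carrier. x along the tile's length (away from the robot), y along the row of beds toward the mast, z up. Four beds lie side by side, 64 mm apart, bed 0 farthest from the mast. The gap between seated tiles is 24 mm.
- bed_1 (a point): Where the middle of a tile seated in bed 1 lies, 3.5 mm above the bed's floor; moves with the carrier. x along the tile's length (away from the robot), y along the row of beds toward the mast, z up. At each end of a bed (x = -37.5 and +37.5 mm) a sprung clip 20 mm wide reaches 2 mm in over a seated tile's top; above that its mouth slopes outward to 5 mm beyond the tile's end, 20 mm above the floor.
- bed_2 (a point): Where the middle of a tile seated in bed 2 lies, 3.5 mm above the bed's floor; moves with the carrier. x along the tile's length (away from the robot), y along the row of beds toward the mast, z up. In every bed a tile let go level between the clips' mouths rests with its underside about 13 mm above the floor; pressed on its middle with 5 to 20 N it snaps down to the floor and the force drops.
- bed_3 (a point): Where the middle of a tile seated in bed 3 lies, 3.5 mm above the bed's floor; moves with the carrier. x along the tile's length (away from the robot), y along the row of beds toward the mast, z up. In every bed ribs 3 mm high along its sides leave 4 mm on either side of the tile. 50 mm beyond this tile's edge toward the mast a plate rises 62 mm above the floor.
- carrier (a joint): Height of the carrier, a flat aluminium tray on a vertical slide: 0 at the raised loading height (bed floors 130 mm above the worktop), grows as it goes down, 0.075 at the bottom, where the beds are sunk 30 mm below the tub's 85 mm rim. The pawl holds it up; with the pawl off, a drag brake still holds it and it takes about 5 to 10 N on the knob to press it down.
- knob_top (a point): Top of the carrier's black mushroom knob (32 mm across, 16 mm high, on a 14 mm post) at the carrier's mast end, to press it down by. 242 mm above the worktop when raised, 167 mm when down. Axes as the beds'. The mast (top at 215 mm) begins 36 mm toward +y and 47 mm toward +x of it; the ratchet wheel (72 mm across, top at 176 mm) 18 mm toward +y and 24 mm toward +x.
- pawl (a joint): Angle of the ratchet pawl, a steel finger lying on top of the toothed wheel on the mast's face toward the robot: about 0 engaged; grows as its free end is lifted and swung over, away from the beds. Past about 1.6 it falls over by itself to its stop at 2.60 and stays; let go earlier it falls back. Lifting it out takes 1 to 4 N at the tab, then under 1 N.
- pawl_tab (a point): Middle of the underside of the pawl's lifting tab, a flat steel tongue 5 mm thick, 20 mm wide (y), that sticks out 40 mm from the pawl toward the robot. x points in toward the wheel (front edge at x = -20 mm, wheel's face at +19 mm), y toward the pivot (away from the beds), z up out of the tab; turns with the pawl. Free below it for 60 mm.
- pawl_pivot (a point): Point on the pawl's hinge axis, level with the middle of the tab's length. The axis runs along x (horizontal, away from the robot); y points away from the beds, z up. With the pawl engaged the tab's middle is 45 mm to -y of here and 1 mm above; the tab swings round this axis up and over to +y.
- bar_mid (a point): Middle of the release bar: a straight steel rod, 9 mm in diameter and 225 mm long over all (tips 112 mm from the middle), about 120 g, with a square black rubber grip 15 x 15 mm, 70 mm long, round its middle. x runs along the bar; both ends are alike. At the start it lies in its rest, middle 33 mm above the worktop.
- rest_mid (a point): Where the bar's middle lies when it is in its rest, 33 mm above the worktop. The rest is a low grey stand with two open V-notches, 70 mm either side of this point along x; x runs along the laid bar, y across, z up. The notches' tops are 44 mm above the worktop, and 27 mm wide in y there.
- jar: Clear jar with a white lid, 71 mm across, 102 mm tall, a bystander: leave it. Origin at the middle of its underside.
- cup: Grey open weighing cup with some orange powder in it, 76 mm across, 75 mm tall, a bystander: leave it. Origin at the middle of its underside.
- weight: Brass knob weight, 26 mm across, 36 mm tall, a bystander: leave it. Origin at the middle of its underside.
Not all that is in view belongs to the job. Leave any black look-alike of the part that bears tile_c_mid alone.

How it is judged:
By the outcome, as a careful person would: the job done as asked, in the order asked, and still so for the second after the job is handed in, with the robot touching nothing.
Of set_0, set_1, set_2, set_3 only 1 to 1 are there at a start; the rules pass over those that are not, and their reading is None.
Of tile_a, tile_b, tile_c only 2 to 3 are there at a start; the rules pass over those that are not, and their reading is None.
At some moment in a run one of tile_a, tile_b, tile_c may be knocked a few centimetres aside while the robot is not near it.
It also fails if it takes over 210 s, if anything falls off the work surface, if the arm or the gripper's body presses on something with over 40 N, if the wrist force passes 120 N, or if a joint passes its speed limit or range.

ROBOT

A 6-joint arm with a two-finger parallel gripper is mounted at the origin on the work surface; the furniture and walls round the work are solid. World frame = base frame: x ahead of the robot, y to its left, z up, the work surface at z = 0. Lengths are in mm, angles in rad, forces in N, time in s.
With the tool pointing down it reaches from about 350 to 975 mm from the base axis. Payload 7.1 kg.
Tool frame: the origin (TCP) lies at the very end of the fingers, on their centre line; the grasp point (between the pads) lies 19 mm behind it; y points along the fingers, x is the direction in which the jaws open and shut, and the axes are right-handed (so a half turn about y gives the same grasp; the last joint's range is limited). The gripper opens to 88 mm and grips with 3 to 60 N. Pads are 20 mm wide; open, the fingers measure 115 mm over their backs; the gripper's body (75 mm by 178 mm) begins 61 mm behind the grasp point.
Start: joints at [1.213, 0.423, 1.63, -0, 1.089, -0.019], TCP at [207.69, 589.465, 222.675] pointing down, gripper open.
Joint ranges: [-3, 3], [-0.9, 2.11], [0.09, 2.58], [-1.31, 4.45], [0.11, 2.69], [-2.54, 2.54]. Speed limits (rad/s): [2.39, 2.39, 3.01, 3.14, 3.14, 3.14].

INTERFACE

Orientations are given as a rotation vector (axis times angle).
In Python, from workcell import ctrl gives the robot as it stands. The module is installed in compiled form; this text tells all that it offers.
- The arm moves only by the tool jog_arm, never from a script. Its argument "steps" is a list of rows, each an object with "turn": the turn, a rotation vector about the world's x, y, z scaled (see below), a list of three; "dp": the shift along the world's x, y, z scaled (see below), a list of three; "claw": the opening, from 0 (shut) to 1 (fully open). In form: [{"turn": [wx, wy, wz], "dp": [x, y, z], "claw": claw}, ...]. A call has 1 to 12 rows; each row is the pose to reach, as a shift and turn from the pose measured when the call began, turning the shorter way round; what a row does not reach only later rows make up. The controller multiplies each number of a shift by 80 mm and each number of a turn by pi rad. A row lasts 1/12 s, in which the tool goes at most 41.7 mm and 7.16 degrees, less where a joint would pass 70% of its speed; a pose out of reach is approached as far as the arm can. A call with a number of a shift or a turn outside -1 to 1 is refused whole. A call with a gripper value outside its range is refused whole. The fingers move at their own pace and stop on an object; the grip force is fixed at half the most. Time passes only in rows, so rows that repeat a pose let the fingers close. It gives the time, the measured TCP pose, the force and the opening at its end, in the units of the state.
- ctrl.get_obs(): the state, without advancing time (a new reading comes with each control period).
- ctrl.get_image(name): name is "scene" or "side" or "wrist"; returns a dict with "img" (480x640x3 uint8, red, green, blue), "range_z" (480x640 float32, mm along the optical axis (not along the pixel's ray), 0 where there is no reading), "fovy" (degrees; the focal length in pixels is half the picture's height over the tangent of half this angle, whatever the lens; pixels are square), "cx", "cy" (the principal point, pixels), "camera_from_world" (4x4, takes a point from world to camera coordinates); the wrist camera has in their place "hand_eye" (4x4, takes a point from camera to tool coordinates, whose origin is the TCP and whose axes are the tool frame's). Camera axes: x right, y down, z forward; pixel columns grow to the right and rows downward; lengths in mm; the calibration is good to about 2 mm. The wrist camera is an equidistant fisheye: a pixel r from the principal point sees the ray r / f radians off the axis. A picture is of the moment at which its call begins: read the wrist's pose just before it.
- ctrl.close_job(): hands the job in, once; it reports no verdict.
The state is a dict: "t": time; "qpos": joint angles; "qvel": joint speeds; "joint_torque": joint torques, N m; "ee_pos": TCP position; "orientation": TCP orientation; "ft_force": force on the tool from outside, world axes, zero at the start; "moment": the same for the moment, N m; "width": finger opening in mm.
Only numpy, scipy, OpenCV 4.12 (cv2) and the standard library are available. Lean on these libraries where they do the work, as an engineer would, in place of code of your own. Each camera call takes 0.05 s, during which the arm holds its last target.

## Working session

There is one attempt and no reset: what is moved stays moved. The work goes in short steps, Python scripts to look and compute and a tool call to move; the robot and the scene stay as the last step left them, time stands still between calls to the robot, and variables do not carry over. Pictures are saved under pics/ and viewed, and the job is handed in when it is done.

Besides the shell and the picture viewer there is one more tool, called after ">>>" in YAML: its name, and indented under it one key for each argument. jog_arm: Moves the arm, as the interface text tells. Its arguments: {"type":"object","properties":{"steps":{"type":"array","items":{"type":"object","properties":{"turn":{"type":"array","items":{"type":"number"}},"dp":{"type":"array","items":{"type":"number"}},"claw":{"type":"number"}}}}},"required":["steps"]}

```bash
mkdir -p pics; ls
cat > h.py <<'E'
import numpy as np, cv2
from workcell import ctrl
from scipy.spatial.transform import Rotation as R
def snap(n,fn):
    d=ctrl.get_image(n); cv2.imwrite('pics/'+fn,d['img'][:,:,::-1]); np.savez('pics/'+fn[:-4]+'.npz',**d); return d
def f(d): return 240/np.tan(np.radians(d['fovy'])/2)
def world(d,u,v,z=None):
    """depth cloud point or ray to plane z"""
    F=f(d);T=np.linalg.inv(d['camera_from_world'])
    r=np.array([(u-d['cx'])/F,(v-d['cy'])/F,1.])
    if z is None:
        return T[:3,:3]@(r*d['range_z'][int(round(v)),int(round(u))])+T[:3,3]
    w=T[:3,:3]@r; return T[:3,3]+w*(z-T[2,3])/w[2]
def cloud(d):
    F=f(d);T=np.linalg.inv(d['camera_from_world'])
    v,u=np.mgrid[:480,:640]; z=d['range_z']
    p=np.stack([(u-d['cx'])/F*z,(v-d['cy'])/F*z,z],-1)
    return p@T[:3,:3].T+T[:3,3]
def load(fn): return dict(np.load('pics/'+fn+'.npz'))
def st():
    o=ctrl.get_obs(); print('t',o['t'],'p',np.round(o['ee_pos'],1),'rv',np.round(o['orientation'],3),'F',np.round(o['ft_force'],1),'w',np.round(o['width'],1),'q',np.round(o['qpos'],2)); return o
E
python3 - <<'E'
from h import *
o=st()
print(R.from_rotvec(o['orientation']).as_matrix().round(3))
for n in['scene','side','wrist']:
    d=snap(n,n+'0.png'); print(n,d['fovy'],d['cx'],d['cy'],(np.linalg.inv(d['camera_from_world']) if n!='wrist' else d['hand_eye']).round(2))
E
```

```text
pics
t 0.0 p [207.5 589.  221.9] rv [-1.352 -0.955  0.957] F [-0.2  0.9 -0. ] w 87.8 q [ 1.21  0.42  1.63 -0.    1.09 -0.02]
[[ 0.332 -0.001 -0.943]
 [ 0.943 -0.001  0.332]
 [-0.002 -1.    -0.   ]]
scene 44.220022323199 310.87904636533085 249.0798072326847 [[ 8.20000e-01 -3.60000e-01  4.50000e-01 -2.63060e+02]
 [-5.70000e-01 -5.30000e-01  6.20000e-01 -8.14390e+02]
 [ 2.00000e-02 -7.70000e-01 -6.40000e-01  1.16896e+03]
 [ 0.00000e+00  0.00000e+00  0.00000e+00  1.00000e+00]]
side 43.916518064246915 321.1642362566253 238.43532906433148 [[ 8.90000e-01 -3.00000e-01  3.40000e-01 -1.73400e+01]
 [-4.50000e-01 -5.70000e-01  6.90000e-01 -7.76710e+02]
 [-1.00000e-02 -7.70000e-01 -6.40000e-01  1.01643e+03]
 [ 0.00000e+00  0.00000e+00  0.00000e+00  1.00000e+00]]
wrist 65.70646984690485 312.25463772421114 240.1487534190117 [[   1.      0.      0.     -0.72]
 [   0.     -0.25    0.97 -163.31]
 [   0.     -0.97   -0.25   69.24]
 [   0.      0.      0.      1.  ]]
```

The three loose tiles (green 357,343; cream 400,340; red 379,375), the stand, the bar in its rest (276,268) and a black decoy (210,280) are all in the side view. A tile already seems set near the mast.

Run:
```python
from h import *
d=load('side0'); im=d['img'][:,:,::-1]
cv2.imwrite('pics/c1.png',cv2.resize(im[140:320,230:430],(800,720))[:600] if 0 else cv2.resize(im[145:315,235:435],(700,595),interpolation=cv2.INTER_CUBIC))
cv2.imwrite('pics/c2.png',cv2.resize(im[280:430,320:520],(800,600),interpolation=cv2.INTER_CUBIC))
C=cloud(d)
for n,(u,v) in dict(green=(352,344),cream=(397,343),red=(377,377),bar=(276,268),set=(328,213),knob=(293,170),black=(210,280),weight=(440,305),b0=(385,257),jar=(334,176),cup=(357,205)).items(): print(n,C[v,u].round(1))
```

```text
green [416.1 -40.4   6.7]
cream [503.4 -84.9   9. ]
red [ 419.2 -140.9    6.1]
bar [353.5 225.8  42.2]
set [506.7 246.6 140.8]
knob [451.7 319.7 239.2]
black [205.8 297.7   6.9]
weight [643.7 -45.2  23.5]
b0 [551.5  55.6 129.4]
jar [620.6 431.2 103.4]
cup [652.3 356.2  42.5]
```

```bash
cat > m.py <<'E'
from h import *
def tiles(d,verbose=True):
    C=cloud(d); im=d['img'].astype(int); 
    hsv=cv2.cvtColor(d['img'],cv2.COLOR_RGB2HSV)
    roi=(C[...,0]>330)&(C[...,0]<760)&(C[...,1]<10)&(C[...,1]>-260)&(abs(C[...,2]-6)<12)
    m=(roi&(hsv[...,1]>55)).astype(np.uint8)
    m=cv2.morphologyEx(m,cv2.MORPH_CLOSE,np.ones((3,3)))
    cs,_=cv2.findContours(m,cv2.RETR_EXTERNAL,cv2.CHAIN_APPROX_NONE)
    out=[]
    for c in cs:
        if cv2.contourArea(c)<150: continue
        mm=np.zeros_like(m); cv2.drawContours(mm,[c],-1,1,-1)
        v,u=np.nonzero(mm)
        P=np.array([world(d,a,b,7.0)[:2] for a,b in zip(u,v)],np.float32)
        r=cv2.minAreaRect(P); Z=C[...,2][mm>0]
        w,h=r[1]; a=r[2] if w>h else r[2]+90
        a=(a+90)%180-90
        print('tile px',c[:,0].mean(0).round(),'rect',np.round(r[0],1),np.round((w,h),1),'ang',round(a,1),'cent',P.mean(0).round(1),'z',np.median(Z).round(1)); 
        mu=cv2.mean(d['img'],mm); print(np.round(mu))
E
python3 - <<'E'
from m import *
for n in('side0','scene0'):
    print(n); d=load(n); tiles(d)
d=load('side0');C=cloud(d);hsv=cv2.cvtColor(d['img'],cv2.COLOR_RGB2HSV)
roi=(C[...,0]>380)&(C[...,0]<720)&(C[...,1]>0)&(C[...,1]<400)
# tray
m=roi&(abs(C[...,2]-130)<6)
P=C[m]; print('tray n',len(P),np.median(P[:,2]))
r=cv2.minAreaRect(P[:,:2].astype(np.float32)); print(r)
# mask picture
mm=(m*255).astype(np.uint8)
m2=roi&(C[...,2]>85-5)&(C[...,2]<92); r=cv2.minAreaRect(C[m2][:,:2].astype(np.float32)); print('rim',r, m2.sum())
v=np.dstack([mm,(m2*255).astype(np.uint8),((roi&(C[...,2]>136))*255).astype(np.uint8)])
cv2.imwrite('pics/mask.png',cv2.resize(v[140:320,230:430],(660,594),interpolation=0))
E
```

```text
side0
tile px [379. 375.] rect [ 425.6 -137.9] [76.7 42.3] ang 10.0 cent [ 424.8 -138.5] z 8.3
[160. 103.  75.   0.]
tile px [357. 344.] rect [425.5 -44.2] [43.5 75.4] ang -13.4 cent [425.4 -44.7] z 8.3
[133. 141. 113.   0.]
tile px [401. 343.] rect [513.6 -81.2] [78.2 41.9] ang 16.1 cent [525.1 -81.1] z 7.0
[188. 166. 132.   0.]
scene0
tile px [373. 363.] rect [ 422.5 -138.9] [77.1 42.7] ang 9.9 cent [ 421.6 -139.2] z 5.9
[155. 107.  84.   0.]
tray n 3433 131.12131310620953
((518.777587890625, 213.83221435546875), (123.60780334472656, 377.076904296875), 10.823563575744629)
rim ((524.325927734375, 162.59410095214844), (329.2535095214844, 247.29171752929688), 82.7165756225586) 647
```

Run:
```python
from m import *
for n in('side0','scene0'):
    d=load(n);C=cloud(d);hsv=cv2.cvtColor(d['img'],cv2.COLOR_RGB2HSV); g=hsv[...,2]; s=hsv[...,1]
    roi=(C[...,0]>440)&(C[...,0]<620)&(C[...,1]>30)&(C[...,1]<345)&(abs(C[...,2]-133)<14)
    def comps(m,z,amin,name):
        cs,_=cv2.findContours(m.astype(np.uint8),cv2.RETR_EXTERNAL,cv2.CHAIN_APPROX_NONE)
        for c in cs:
            if cv2.contourArea(c)<amin: continue
            mm=np.zeros(m.shape,np.uint8); cv2.drawContours(mm,[c],-1,1,-1); v,u=np.nonzero(mm)
            P=np.array([world(d,a,b,z)[:2] for a,b in zip(u,v)],np.float32); r=cv2.minAreaRect(P)
            print(n,name,c[:,0].mean(0).round(),'rect',np.round(r[0],1),np.round(r[1],1),round(r[2],1),'cent',P.mean(0).round(1))
    med=np.median(g[roi]); print('med',med)
    comps(roi&(g<150)&(g>70),133,40,'rib')
    comps(roi&(s>55),137,60,'tile')
    tray=roi&(g>150)
    mm=cv2.morphologyEx((roi).astype(np.uint8),cv2.MORPH_CLOSE,np.ones((3,3)))
    comps(mm,131,500,'tray')
    v=np.dstack([((roi&(g<150)&(g>70))*255).astype(np.uint8),(g),((roi&(s>55))*255).astype(np.uint8)])
    cv2.imwrite('pics/mask_'+n+'.png',cv2.resize(v[140:320,230:430],(660,594),interpolation=0))
```

```text
med 216.0
side0 rib [371. 247.] rect [540.2  96.7] [59.5 17.4] 11.3 cent [540.5  96.3]
side0 rib [353. 233.] rect [527.7 159.6] [59.5 17.3] 9.8 cent [528.1 158.9]
side0 rib [329. 219.] rect [505.  230.8] [44.3 82.2] 74.5 cent [511.1 227.9]
side0 rib [319. 207.] rect [502.9 286.6] [58.9 14. ] 7.9 cent [503.4 286.2]
side0 rib [306. 200.] rect [491.4 328.7] [101.4  23.5] 6.5 cent [488.3 328.9]
side0 tile [331. 214.] rect [509. 251.] [82. 44.] 12.2 cent [522.6 248. ]
side0 tray [350. 231.] rect [521.5 186.4] [123.2 325.7] 11.2 cent [522.6 173.6]
med 187.0
scene0 rib [353. 270.] rect [501.3  56.5] [23.  28.6] 8.8 cent [501.2  56.8]
scene0 rib [334. 259.] rect [488.8 119.2] [22.5 28.1] 8.8 cent [488.7 119.4]
scene0 rib [354. 257.] rect [537.3  94.4] [56.1 14. ] 10.8 cent [537.4  94.4]
scene0 rib [317. 248.] rect [476.6 183.4] [29.9 22. ] 54.2 cent [476.7 182.4]
scene0 rib [337. 246.] rect [524.6 157.1] [55.8 14.3] 13.7 cent [523.8 156.8]
scene0 rib [300. 237.] rect [464.1 245.4] [22.5 30.8] 9.4 cent [464.1 245.1]
scene0 rib [319. 236.] rect [512.8 222.7] [58.6 20.3] 12.2 cent [512.4 222.6]
scene0 rib [292. 220.] rect [489.5 327.9] [93.7 16.5] 11.2 cent [488.  326.9]
scene0 tile [318. 226.] rect [531.8 254.3] [26.2 42.4] 6.0 cent [531.3 254.4]
scene0 tray [332. 245.] rect [517.4 183.3] [127.1 321.8] 11.3 cent [517.4 172.8]
```

>>> jog_arm:
  steps:
    - {"dp": [0.3, -1, 0.8], "turn": [0, 0, 0.04], "claw": 1}
    - {"dp": [0.3, -1, 0.8], "turn": [0, 0, 0.08], "claw": 1}
    - {"dp": [0.3, -1, 0.8], "turn": [0, 0, 0.08], "claw": 1}
    - {"dp": [0.3, -1, 0.8], "turn": [0, 0, 0.08], "claw": 1}

```text
t: 0.48
ee_pos: [232.8, 507.6, 289.0]
orientation: [-1.25, -1.146, 1.141]
ft_force: [1.2, 1.0, 0.3]
width: 87.6
```

>>> jog_arm:
  steps:
    - {"dp": [0.4, -1, 0.4], "turn": [0, 0, 0.04], "claw": 1}
    - {"dp": [0.4, -1, 0.4], "turn": [0, 0, 0.08], "claw": 1}
    - {"dp": [0.4, -1, 0.4], "turn": [0, 0, 0.08], "claw": 1}

```text
t: 0.73
ee_pos: [265.6, 425.3, 321.9]
orientation: [-1.125, -1.335, 1.33]
ft_force: [0.1, 0.7, -0.6]
width: 87.9
```

>>> jog_arm:
  steps:
    - {"dp": [0.5, -1, 0], "claw": 1}
    - {"dp": [0.5, -1, 0], "claw": 1}
    - {"dp": [0.5, -1, 0], "claw": 1}

```text
invalid input at $.steps[0]: expected keys turn, dp, claw
```

Run:
```python
from m import *
st()
snap('side','side1.png')
```

```text
t 0.7333 p [265.6 425.3 321.9] rv [-1.125 -1.335  1.33 ] F [ 0.1  0.7 -0.6] w 87.9 q [ 0.99  0.13  1.79 -0.    1.22 -0.75]
```

>>> jog_arm:
  steps:
    - {"dp": [0.5, -1, 0], "turn": [0, 0, 0], "claw": 1}
    - {"dp": [0.5, -1, 0], "turn": [0, 0, 0], "claw": 1}
    - {"dp": [0.5, -1, 0], "turn": [0, 0, 0], "claw": 1}

```text
t: 1.03
ee_pos: [306.8, 343.0, 321.2]
orientation: [-1.132, -1.326, 1.322]
ft_force: [0.1, -0.4, 1.4]
width: 87.7
```

>>> jog_arm:
  steps:
    - {"dp": [0.5, -1, 0], "turn": [0, 0, 0], "claw": 1}
    - {"dp": [0.5, -1, 0], "turn": [0, 0, 0], "claw": 1}
    - {"dp": [0.5, -1, 0], "turn": [0, 0, 0], "claw": 1}

```text
t: 1.28
ee_pos: [348.0, 260.5, 320.4]
orientation: [-1.135, -1.322, 1.321]
ft_force: [0.1, 1.0, -0.3]
width: 87.6
```

>>> jog_arm:
  steps:
    - {"dp": [0.5, -1, 0], "turn": [0, 0, 0], "claw": 1}
    - {"dp": [0.5, -1, 0], "turn": [0, 0, 0], "claw": 1}
    - {"dp": [0.5, -1, 0], "turn": [0, 0, 0], "claw": 1}

```text
t: 1.53
ee_pos: [389.9, 178.3, 319.8]
orientation: [-1.138, -1.318, 1.318]
ft_force: [0.1, 0.5, -0.8]
width: 87.5
```

>>> jog_arm:
  steps:
    - {"dp": [0.5, -1, 0], "turn": [0, 0, 0], "claw": 1}
    - {"dp": [0.5, -1, 0], "turn": [0, 0, 0], "claw": 1}
    - {"dp": [0.5, -1, 0], "turn": [0, 0, 0], "claw": 1}

```text
t: 1.78
ee_pos: [432.1, 96.0, 319.4]
orientation: [-1.141, -1.315, 1.315]
ft_force: [0.5, 0.5, -0.5]
width: 88.0
```

```bash
cat >> h.py <<'E'
def wsnap(fn):
    o=st(); d=ctrl.get_image('wrist'); T=np.eye(4); T[:3,:3]=R.from_rotvec(o['orientation']).as_matrix(); T[:3,3]=o['ee_pos']
    d['wfc']=T@d['hand_eye']; cv2.imwrite('pics/'+fn,d['img'][:,:,::-1]); np.savez('pics/'+fn[:-4]+'.npz',**d); return d
def wray(d,u,v):
    F=f(d); du=np.asarray(u,float)-d['cx']; dv=np.asarray(v,float)-d['cy']; r=np.hypot(du,dv)+1e-9; th=r/F
    return np.stack([np.sin(th)*du/r,np.sin(th)*dv/r,np.cos(th)],-1)
def wplane(d,u,v,z):
    w=wray(d,u,v)@d['wfc'][:3,:3].T; o=d['wfc'][:3,3]; return o+w*((z-o[2])/w[...,2])[...,None]
def wcloud(d):
    v,u=np.mgrid[:480,:640]; r=wray(d,u,v); p=r*(d['range_z']/np.maximum(r[...,2],.05))[...,None]
    return p@d['wfc'][:3,:3].T+d['wfc'][:3,3]
def wpix(d,P):
    T=np.linalg.inv(d['wfc']); c=np.asarray(P)@T[:3,:3].T+T[:3,3]; rr=np.hypot(c[...,0],c[...,1]); th=np.arctan2(rr,c[...,2]); F=f(d)
    return np.stack([d['cx']+F*th*c[...,0]/rr,d['cy']+F*th*c[...,1]/rr],-1)
E
python3 - <<'E'
from m import *
d=wsnap('w1.png'); print(f(d),d['wfc'].round(2))
E
```

```text
t 1.7833 p [432.1  96.  319.4] rv [-1.141 -1.315  1.315] F [ 0.5  0.5 -0.5] w 88.0 q [ 0.19  0.03  1.91 -0.    1.2  -1.52]
371.64829954431775 [[-1.4000e-01  9.6000e-01  2.5000e-01  3.6298e+02]
 [ 9.9000e-01  1.4000e-01  3.0000e-02  8.5970e+01]
 [-0.0000e+00  2.5000e-01 -9.7000e-01  4.8252e+02]
 [ 0.0000e+00  0.0000e+00  0.0000e+00  1.0000e+00]]
```

```bash
cat > w.py <<'E'
from h import *
def seg(d,xy,z=7.0,rad=55,thr=14,bg=None):
    """component differing from background around xy (plane z)"""
    lab=cv2.cvtColor(d['img'],cv2.COLOR_RGB2LAB).astype(float)
    v,u=np.mgrid[:480,:640]; P=wplane(d,u,v,z)[...,:2]
    near=np.hypot(*(P-np.array(xy)).transpose(2,0,1))<rad; ring=near&(np.hypot(*(P-np.array(xy)).transpose(2,0,1))>rad*.85)
    b=np.median(lab[ring],0) if bg is None else bg
    m=(near&(np.linalg.norm(lab-b,axis=-1)>thr)).astype(np.uint8)
    m=cv2.morphologyEx(m,cv2.MORPH_CLOSE,np.ones((3,3)))
    cs,_=cv2.findContours(m,cv2.RETR_EXTERNAL,cv2.CHAIN_APPROX_NONE)
    c=max(cs,key=cv2.contourArea); mm=np.zeros_like(m); cv2.drawContours(mm,[c],-1,1,-1)
    Q=P[mm>0].astype(np.float32); r=cv2.minAreaRect(Q); w,h=r[1]; a=r[2] if w>h else r[2]+90
    a=(a+90)%180-90
    print('px',c[:,0].mean(0).round(),'rect',np.round(r[0],1),np.round((w,h),1),'ang',round(a,1),'cent',Q.mean(0).round(1))
    return r[0],a,mm
E
python3 - <<'E'
from w import *
d=load('w1')
for n,xy in dict(green=(425,-44),cream=(513,-81),red=(424,-138)).items(): print(n); seg(d,xy,rad=48)
# features at pixels
for n,(u,v,z) in dict(rib01=(297.5,316,133),rib12=(358.5,314,133),c0=(263,278,150),c1=(327,275,150),c2=(390,272,150),c3=(449,268,150),set3c=(452,293,137)).items(): print(n,wplane(d,u,v,z).round(1))
print('bar',wplane(d,np.array([349,408,460,509]),np.array([167,161,157,154]),33.).round(1))
print('beds proj')
e=np.array([-np.sin(.196),np.cos(.196)])
for i in range(4):
    b=np.array([532.4,126.9])+e*64*(i-1); print(i,b.round(1),wpix(d,np.r_[b,133.5]).round(1))
im=d['img'][:,:,::-1]; cv2.imwrite('pics/w1c.png',cv2.resize(im[130:350,220:620],(800,440),interpolation=cv2.INTER_CUBIC))
E
```

```text
green
px [210. 179.] rect [425.4 -43.1] [41.6 76.2] ang -13.1 cent [424.8 -42.5]
cream
px [179. 239.] rect [512.8 -80.1] [76.1 43.1] ang 15.6 cent [512.1 -79.8]
red
px [146. 173.] rect [ 425.2 -137.6] [77. 44.] ang 9.6 cent [ 424.7 -136.9]
rib01 [537.   95.1 133. ]
rib12 [525.8 157.9 133. ]
c0 [493.4  56.5 150. ]
c1 [481.3 116.7 150. ]
c2 [469.9 176.5 150. ]
c3 [458. 236. 150.]
set3c [488.5 252.9 137. ]
bar [[383.  132.8  33. ]
 [363.4 203.8  33. ]
 [345.2 271.2  33. ]
 [325.9 341.8  33. ]]
beds proj
0 [544.9  64.1] [267.4 318.7]
1 [532.4 126.9] [328.3 316.3]
2 [519.9 189.7] [388.9 312.5]
3 [507.5 252.4] [446.  307.8]
```

>>> jog_arm:
  steps:
    - {"dp": [-0.08, -1, -1], "turn": [0, 0, -0.04], "claw": 1}
    - {"dp": [-0.08, -1, -1], "turn": [0, 0, -0.08], "claw": 1}
    - {"dp": [-0.08, -1, -1], "turn": [0, 0, -0.118], "claw": 1}
    - {"dp": [-0.08, -1, -1], "turn": [0, 0, -0.118], "claw": 1}

```text
t: 2.17
ee_pos: [422.3, 16.0, 235.0]
orientation: [-1.309, -1.028, 1.039]
ft_force: [-0.3, 0.7, -0.1]
width: 87.7
```

>>> jog_arm:
  steps:
    - {"dp": [0, -0.72, -1], "turn": [0, 0, 0], "claw": 1}
    - {"dp": [0, -0.72, -1], "turn": [0, 0, 0], "claw": 1}
    - {"dp": [0, -0.72, -1], "turn": [0, 0, 0], "claw": 1}
    - {"dp": [0, -0.72, -1], "turn": [0, 0, 0], "claw": 1}
    - {"dp": [0, -0.72, -1], "turn": [0, 0, 0], "claw": 1}

```text
t: 2.58
ee_pos: [422.7, -40.2, 155.0]
orientation: [-1.308, -1.027, 1.039]
ft_force: [0.6, -0.1, 0.1]
width: 88.0
```

```bash
cat >> w.py <<'E'
def yaw(d): return np.degrees(np.arctan2(d['wfc'][1,0],d['wfc'][0,0]))
E
python3 - <<'E'
from w import *
d=wsnap('w2.png'); print('yaw',yaw(d))
seg(d,(425,-43),rad=48)
E
```

```text
t 2.5833 p [422.7 -40.2 155. ] rv [-1.308 -1.027  1.039] F [ 0.6 -0.1  0.1] w 88.0 q [-0.12  0.24  2.1  -0.    0.8  -1.45]
yaw 76.51324332092953
px [310. 230.] rect [425.2 -43.6] [40.2 74.6] ang -13.9 cent [423.9 -43.3]
```

Run:
```python
from w import *
d=load('w2')
print(wplane(d,np.array([380,396]),np.array([281,318]),0.).round(1), wplane(d,397,320,85.).round(1), wplane(d,np.array([380]),np.array([281]),85.).round(1))
d=load('side0');C=cloud(d)
m=(C[...,0]>380)&(C[...,0]<720)&(C[...,1]>-50)&(C[...,1]<400)&(abs(C[...,2]-85)<4)
P=C[m]; ex=np.array([np.cos(.196),np.sin(.196)]);ey=np.array([-ex[1],ex[0]])
a=P[:,:2]@ex;b=P[:,:2]@ey; print(np.percentile(a,[1,50,99]),np.percentile(b,[1,50,99]))
for q in([a for a in (450,650)]): print(q*ex+np.percentile(b,1)*ey)
print('bed0',np.array([544.5,64])@ex,np.array([544.5,64])@ey)
```

```text
[[486.6   7.7   0. ]
 [528.4  16.4   0. ]] [484.4   6.   85. ] [[451.9  -0.9  85. ]]
[473.6897128  481.12645041 624.74894871] [-91.74221482 -37.06888975 241.44103827]
[459.25060129  -2.34929596]
[655.4212838   36.60020115]
bed0 546.5385221962894 -43.26538749966429
```

>>> jog_arm:
  steps:
    - {"dp": [-0.11, 0, -0.5], "turn": [0, 0, 0], "claw": 0.75}
    - {"dp": [-0.11, 0, -1], "turn": [0, 0, 0], "claw": 0.75}
    - {"dp": [-0.11, 0, -1], "turn": [0, 0, 0], "claw": 0.75}
    - {"dp": [-0.11, 0, -1], "turn": [0, 0, 0], "claw": 0.75}

```text
t: 2.97
ee_pos: [414.3, -38.9, 75.7]
orientation: [-1.306, -1.028, 1.041]
ft_force: [0.2, 0.6, 0.5]
width: 67.1
```

>>> jog_arm:
  steps:
    - {"dp": [0, 0, -0.3], "turn": [0, 0, 0], "claw": 0.75}
    - {"dp": [0, 0, -0.6], "turn": [0, 0, 0], "claw": 0.75}
    - {"dp": [0, 0, -0.7], "turn": [0, 0, 0], "claw": 0.75}
    - {"dp": [0, 0, -0.7], "turn": [0, 0, 0], "claw": 0.75}
    - {"dp": [0, 0, -0.7], "turn": [0, 0, 0], "claw": 0.75}

```text
t: 3.38
ee_pos: [415.8, -38.8, 21.7]
orientation: [-1.308, -1.03, 1.04]
ft_force: [0.2, -0.4, 0.2]
width: 65.5
```

Run:
```python
from w import *
d=wsnap('w3.png'); print('yaw',yaw(d))
```

```text
t 3.3833 p [415.8 -38.8  21.7] rv [-1.308 -1.03   1.04 ] F [ 0.2 -0.4  0.2] w 65.5 q [-0.12  0.52  2.17 -0.01  0.46 -1.45]
yaw 76.65639055227497
```

>>> jog_arm:
  steps:
    - {"dp": [-0.02, -0.02, -0.15], "turn": [0, 0, 0], "claw": 0.75}
    - {"dp": [-0.02, -0.02, -0.24], "turn": [0, 0, 0], "claw": 0.75}
    - {"dp": [-0.02, -0.02, -0.24], "turn": [0, 0, 0], "claw": 0.75}
    - {"dp": [-0.02, -0.02, -0.24], "turn": [0, 0, 0], "claw": 0.6}
    - {"dp": [-0.02, -0.02, -0.24], "turn": [0, 0, 0], "claw": 0.3}
    - {"dp": [-0.02, -0.02, -0.24], "turn": [0, 0, 0], "claw": 0.3}
    - {"dp": [-0.02, -0.02, -0.24], "turn": [0, 0, 0], "claw": 0.3}
    - {"dp": [-0.02, -0.02, -0.24], "turn": [0, 0, 0], "claw": 0.3}
    - {"dp": [-0.02, -0.02, -0.24], "turn": [0, 0, 0], "claw": 0.3}

```text
t: 4.18
ee_pos: [414.5, -40.5, 2.8]
orientation: [-1.308, -1.03, 1.04]
ft_force: [-0.9, 0.2, 4.9]
width: 39.2
```

>>> jog_arm:
  steps:
    - {"dp": [0, 0, 0.1], "turn": [0, 0, 0], "claw": 0.3}
    - {"dp": [0, 0, 0.5], "turn": [0, 0, 0], "claw": 0.3}
    - {"dp": [0, 0, 0.9], "turn": [0, 0, 0], "claw": 0.3}
    - {"dp": [0, 0, 1], "turn": [0, 0, 0], "claw": 0.3}

```text
t: 4.52
ee_pos: [416.0, -40.6, 86.1]
orientation: [-1.311, -1.033, 1.038]
ft_force: [2.1, -0.2, -0.8]
width: 39.6
```

Run:
```python
from w import *
d=wsnap('w4.png'); print('yaw',yaw(d))
```

```text
t 4.5167 p [416.  -40.6  86.1] rv [-1.311 -1.033  1.038] F [ 2.1 -0.2 -0.8] w 39.6 q [-0.12  0.37  2.16 -0.    0.61 -1.46]
yaw 76.65214412481154
```

Run:
```python
from w import *
d=load('w4'); p=np.array([416,-40.6,86.1])
yw=np.radians(yaw(d)); jx=np.array([np.cos(yw),np.sin(yw)]); fx=np.array([np.sin(yw),-np.cos(yw)])
for q in((270,300),(355,300),(313,250),(290,250),(335,250)):
    P=wplane(d,*map(np.array,q),p[2]+4.2)[:2]-p[:2]; print(q,'jaw',P@jx.round(3),'fwd',P@fx)
```

```text
(270, 300) jaw -20.450860015546585 fwd 1.0572670357005718
(355, 300) jaw 19.343782583855948 fwd 1.018487972579547
(313, 250) jaw -0.3345060166832097 fwd -23.369661559664923
(290, 250) jaw -10.59944006911185 fwd -23.357154959946644
(335, 250) jaw 9.482499053215776 fwd -23.370692973859587
```

>>> jog_arm:
  steps:
    - {"dp": [0, 0, 0.5], "turn": [0, 0, 0], "claw": 0.3}
    - {"dp": [0, 0.2, 1], "turn": [0, 0, 0.03], "claw": 0.3}
    - {"dp": [0.2, 0.5, 1], "turn": [0, 0, 0.06], "claw": 0.3}
    - {"dp": [0.4, 1, 1], "turn": [0, 0, 0.1], "claw": 0.3}
    - {"dp": [0.4, 1, 1], "turn": [0, 0, 0.136], "claw": 0.3}
    - {"dp": [0.4, 1, 1], "turn": [0, 0, 0.136], "claw": 0.3}

```text
t: 5.07
ee_pos: [448.8, 40.9, 165.7]
orientation: [-1.11, -1.355, 1.357]
ft_force: [-0.6, -0.6, 0.2]
width: 39.6
```

>>> jog_arm:
  steps:
    - {"dp": [0.2, 0.5, 0.3], "turn": [0, 0, 0], "claw": 0.3}
    - {"dp": [0.4, 1, 0.6], "turn": [0, 0, 0], "claw": 0.3}
    - {"dp": [0.4, 1, 0.6], "turn": [0, 0, 0], "claw": 0.3}
    - {"dp": [0.4, 1, 0.6], "turn": [0, 0, 0], "claw": 0.3}

```text
t: 5.4
ee_pos: [482.6, 122.6, 214.8]
orientation: [-1.112, -1.357, 1.354]
ft_force: [0.1, 0.9, 0.1]
width: 39.4
```

Run:
```python
from w import *
d=wsnap('w5.png'); print('yaw',yaw(d))
```

```text
t 5.4 p [482.6 122.6 214.8] rv [-1.112 -1.357  1.354] F [0.1 0.9 0.1] w 39.4 q [ 0.23  0.25  1.92 -0.    0.98 -1.54]
yaw 101.50063555331494
```

Run:
```python
from w import *
d=load('w5')
ex=np.array([np.cos(np.radians(11.2)),np.sin(np.radians(11.2))]);ey=np.array([-ex[1],ex[0]])
for n,u,v,z in(('rib23',426,285,133.),('rib23r',445,285,133.),('t3l',452.5,285,137.),('t3r',502,285,137.),('t3near',478,269,137.),('rib0',180,285,133.),('rib34l',501.5,290,133),('ribtop23',435,277,133),('rib34top',510,276,133)):
    P=wplane(d,np.array(u),np.array(v),float(z))[:2]; b=(P-np.array([507,252.2])); print(n,P.round(1),'rel bed3: x',round(b@ex,1),'y',round(b@ey,1))
im=d['img'][:,:,::-1]; cv2.imwrite('pics/w5c.png',cv2.resize(im[230:330,370:570],(800,400),interpolation=cv2.INTER_CUBIC))
```

```text
rib23 [494.  209.3] rel bed3: x -21.1 y -39.5
rib23r [491.4 224.2] rel bed3: x -20.8 y -24.4
t3l [489.1 228.2] rel bed3: x -22.3 y -20.0
t3r [482.1 270.3] rel bed3: x -20.9 y 22.6
t3near [473.5 244.8] rel bed3: x -34.4 y -0.8
rib0 [530.6  32. ] rel bed3: x -19.7 y -220.6
rib34l [487.3 274.2] rel bed3: x -15.1 y 25.4
ribtop23 [486.7 214.3] rel bed3: x -27.3 y -33.2
rib34top [474.9 277.6] rel bed3: x -26.6 y 31.1
```

>>> jog_arm:
  steps:
    - {"dp": [0.16, 0.4, 0], "turn": [0, 0, 0], "claw": 0.3}
    - {"dp": [0.33, 0.81, 0], "turn": [0, 0, 0], "claw": 0.3}
    - {"dp": [0.33, 0.81, 0], "turn": [0, 0, 0], "claw": 0.3}
    - {"dp": [0.33, 0.81, -0.3], "turn": [0, 0, 0], "claw": 0.3}
    - {"dp": [0.33, 0.81, -0.55], "turn": [0, 0, 0], "claw": 0.3}
    - {"dp": [0.33, 0.81, -0.55], "turn": [0, 0, 0], "claw": 0.3}
    - {"dp": [0.33, 0.81, -0.55], "turn": [0, 0, 0], "claw": 0.3}

```text
t: 6.03
ee_pos: [505.4, 183.7, 167.6]
orientation: [-1.109, -1.349, 1.359]
ft_force: [0.1, -0.7, -0.3]
width: 39.4
```

Run:
```python
from w import *
d=wsnap('w6.png'); print('yaw',yaw(d))
snap('side','side6.png')
im=load('side6')['img'][:,:,::-1]; cv2.imwrite('pics/side6c.png',cv2.resize(im[130:290,270:450],(675,600),interpolation=cv2.INTER_CUBIC))
```

```text
t 6.0333 p [505.4 183.7 167.6] rv [-1.109 -1.349  1.359] F [ 0.1 -0.7 -0.3] w 39.4 q [ 0.33  0.37  1.86 -0.    0.91 -1.44]
yaw 101.40455793728135
```

>>> jog_arm:
  steps:
    - {"dp": [0.04, 0.045, -0.1], "turn": [0, 0, 0], "claw": 0.3}
    - {"dp": [0.04, 0.045, -0.1], "turn": [0, 0, 0], "claw": 0.3}
    - {"dp": [0.04, 0.045, -0.1], "turn": [0, 0, 0], "claw": 0.3}
    - {"dp": [0.04, 0.045, -0.1], "turn": [0, 0, 0], "claw": 0.3}
    - {"dp": [0.04, 0.045, -0.1], "turn": [0, 0, 0], "claw": 0.3}

```text
t: 6.55
ee_pos: [510.5, 188.5, 162.0]
orientation: [-1.111, -1.354, 1.356]
ft_force: [-0.5, -0.4, -1.2]
width: 39.5
```

Run:
```python
from w import *
d=wsnap('w7.png')
im=d['img'][:,:,::-1]; cv2.imwrite('pics/w7c.png',cv2.resize(im[190:400,230:430],(572,600),interpolation=cv2.INTER_CUBIC))
```

```text
t 6.55 p [510.5 188.5 162. ] rv [-1.111 -1.354  1.356] F [-0.5 -0.4 -1.2] w 39.5 q [ 0.33  0.39  1.86 -0.    0.9  -1.43]
```

Run:
```python
from w import *
d=load('w7')
ex=np.array([np.cos(np.radians(11.2)),np.sin(np.radians(11.2))]);ey=np.array([-ex[1],ex[0]])
B=np.array([519.5,189.5])
for n,u,v,z in(('tile near top',313,244.2,166.2),('tile left',271.,270,166.2),('tile right',356,270,166.2),('cliptop',312,223,150),('cliptop146',312,236.5,139),('rib near',270,242.5,133),('ribL',239,250,133),('ribR',385,250,133),('t3 near',409,231,137)):
    P=wplane(d,np.array(u),np.array(v),float(z))[:2]; b=P-B; print(n,P.round(1),'rel bed2: x',round(b@ex,1),'y',round(b@ey,1))
```

```text
tile near top [484.7 183.3] rel bed2: x -35.3 y 0.7
tile left [500.4 167. ] rel bed2: x -23.1 y -18.4
tile right [492.8 204.9] rel bed2: x -23.2 y 20.3
cliptop [478.8 181.6] rel bed2: x -41.5 y 0.2
cliptop146 [488.  183.4] rel bed2: x -32.0 y 0.2
rib near [497.3 162.2] rel bed2: x -27.1 y -22.4
ribL [504.9 146.2] rel bed2: x -22.8 y -39.7
ribR [489.  224.2] rel bed2: x -23.2 y 40.0
t3 near [475.3 233.5] rel bed2: x -34.8 y 51.7
```

>>> jog_arm:
  steps:
    - {"dp": [0, 0, -0.1], "turn": [0, 0, 0], "claw": 0.3}
    - {"dp": [0, 0, -0.19], "turn": [0, 0, 0], "claw": 0.3}
    - {"dp": [0, 0, -0.19], "turn": [0, 0, 0], "claw": 0.3}
    - {"dp": [0, 0, -0.19], "turn": [0, 0, 0], "claw": 0.3}

```text
t: 6.93
ee_pos: [510.3, 188.4, 146.1]
orientation: [-1.111, -1.353, 1.357]
ft_force: [-0.7, 0.1, 0.4]
width: 39.4
```

Run:
```python
from w import *
d=wsnap('w8.png')
im=d['img'][:,:,::-1]; cv2.imwrite('pics/w8c.png',cv2.resize(im[190:400,230:430],(572,600),interpolation=cv2.INTER_CUBIC))
```

```text
t 6.9333 p [510.3 188.4 146.1] rv [-1.111 -1.353  1.357] F [-0.7  0.1  0.4] w 39.4 q [ 0.33  0.41  1.86 -0.    0.87 -1.43]
```

>>> jog_arm:
  steps:
    - {"dp": [0, 0, 0], "turn": [0, 0, 0], "claw": 0.45}
    - {"dp": [0, 0, 0], "turn": [0, 0, 0], "claw": 0.6}
    - {"dp": [0, 0, 0], "turn": [0, 0, 0], "claw": 0.6}
    - {"dp": [0, 0, 0], "turn": [0, 0, 0], "claw": 0.6}
    - {"dp": [0, 0, 0.2], "turn": [0, 0, 0], "claw": 0.6}
    - {"dp": [0, 0, 0.5], "turn": [0, 0, 0], "claw": 0.6}
    - {"dp": [0.14, 0.03, 0.5], "turn": [0, 0, 0], "claw": 0}
    - {"dp": [0.14, 0.03, 0.5], "turn": [0, 0, 0], "claw": 0}
    - {"dp": [0.14, 0.03, 0.5], "turn": [0, 0, 0], "claw": 0}
    - {"dp": [0.14, 0.03, 0.5], "turn": [0, 0, 0], "claw": 0}
    - {"dp": [0.14, 0.03, 0.5], "turn": [0, 0, 0], "claw": 0}
    - {"dp": [0.14, 0.03, 0.5], "turn": [0, 0, 0], "claw": 0}

```text
t: 7.98
ee_pos: [520.7, 190.5, 185.4]
orientation: [-1.109, -1.351, 1.358]
ft_force: [0.1, -0.4, 0.2]
width: 16.2
```

Run:
```python
from w import *
d=wsnap('w9.png')
```

```text
t 7.9833 p [520.7 190.5 185.4] rv [-1.109 -1.351  1.358] F [ 0.1 -0.4  0.2] w 16.2 q [ 0.33  0.37  1.81 -0.    0.96 -1.44]
```

>>> jog_arm:
  steps:
    - {"dp": [0, 0, -0.2], "turn": [0, 0, 0], "claw": 0}
    - {"dp": [0, 0, -0.38], "turn": [0, 0, 0], "claw": 0}
    - {"dp": [0, 0, -0.38], "turn": [0, 0, 0], "claw": 0}
    - {"dp": [0, 0, -0.38], "turn": [0, 0, 0], "claw": 0}

```text
t: 8.37
ee_pos: [520.1, 190.4, 154.5]
orientation: [-1.108, -1.35, 1.359]
ft_force: [-0.0, 0.2, 0.2]
width: 0.4
```

>>> jog_arm:
  steps:
    - {"dp": [0, 0, -0.04], "turn": [0, 0, 0], "claw": 0}
    - {"dp": [0, 0, -0.08], "turn": [0, 0, 0], "claw": 0}
    - {"dp": [0, 0, -0.11], "turn": [0, 0, 0], "claw": 0}
    - {"dp": [0, 0, -0.11], "turn": [0, 0, 0], "claw": 0}

```text
t: 8.7
ee_pos: [521.2, 190.7, 146.9]
orientation: [-1.11, -1.352, 1.357]
ft_force: [1.4, 0.6, 4.5]
width: 0.9
```

>>> jog_arm:
  steps:
    - {"dp": [0, 0, -0.03], "turn": [0, 0, 0], "claw": 0}
    - {"dp": [0, 0, -0.06], "turn": [0, 0, 0], "claw": 0}
    - {"dp": [0, 0, -0.06], "turn": [0, 0, 0], "claw": 0}

```text
t: 8.95
ee_pos: [521.9, 191.1, 143.6]
orientation: [-1.111, -1.354, 1.356]
ft_force: [-3.9, 0.3, 12.0]
width: 0.7
```

>>> jog_arm:
  steps:
    - {"dp": [0, 0, -0.03], "turn": [0, 0, 0], "claw": 0}
    - {"dp": [0, 0, -0.06], "turn": [0, 0, 0], "claw": 0}
    - {"dp": [0, 0, -0.06], "turn": [0, 0, 0], "claw": 0}

```text
t: 9.2
ee_pos: [521.7, 191.1, 139.4]
orientation: [-1.111, -1.354, 1.356]
ft_force: [-1.4, 0.4, 0.9]
width: 0.1
```

>>> jog_arm:
  steps:
    - {"dp": [0, 0, -0.03], "turn": [0, 0, 0], "claw": 0}
    - {"dp": [0, 0, -0.04], "turn": [0, 0, 0], "claw": 0}
    - {"dp": [0, 0, -0.04], "turn": [0, 0, 0], "claw": 0}

```text
t: 9.45
ee_pos: [522.0, 191.2, 137.0]
orientation: [-1.111, -1.354, 1.355]
ft_force: [-2.9, -0.7, 9.7]
width: 0.6
```

>>> jog_arm:
  steps:
    - {"dp": [0, 0, 0.5], "turn": [0, 0, 0], "claw": 0}
    - {"dp": [0, 0, 0.8], "turn": [0, 0, 0], "claw": 0}
    - {"dp": [0, 0, 1], "turn": [0, 0, 0], "claw": 0.5}
    - {"dp": [0, 0, 1], "turn": [0, 0, 0], "claw": 1}

```text
t: 9.78
ee_pos: [524.4, 192.0, 220.6]
orientation: [-1.115, -1.36, 1.351]
ft_force: [1.1, 0.6, 0.7]
width: 10.5
```

Run:
```python
from w import *
d=wsnap('w10.png'); print(yaw(d))
for n,xy in dict(cream=(513,-81),red=(424,-138)).items(): print(n); seg(d,xy,rad=48)
```

```text
t 9.7833 p [524.4 192.  220.6] rv [-1.115 -1.36   1.351] F [1.1 0.6 0.7] w 10.5 q [ 0.33  0.33  1.79 -0.    1.02 -1.44]
101.43843885432003
cream
px [ 92. 161.] rect [512.4 -67.4] [79.6 69.3] ang 16.3 cent [514.7 -72. ]
red
px [58. 84.] rect [ 426.  -136.9] [75.7 45.4] ang 9.8 cent [ 426.  -136.1]
```

Run:
```python
from h import *
d=load('side0')
for u,v in((433,339),(477,280),(384,405)): print(world(d,u,v,0.).round(1))
d=load('w10')
print(wplane(d,np.array([112,112,104]),np.array([145,160,280]),85.).round(1), wplane(d,np.array([92]),np.array([240]),0.))
# knob etc
for n,u,v,z in(('knobtop',602,224,242.),): print(n,wplane(d,np.array(u),np.array(v),z))
```

```text
[ 584.7 -105.9    0. ]
[ 7.891e+02 -4.000e-01 -0.000e+00]
[ 399.  -202.1    0. ]
[[483.8   3.9  85. ]
 [497.    5.8  85. ]
 [612.7   4.   85. ]] [[608.98035564 -64.29990108   0.        ]]
knobtop [455.86890743 323.22739212 242.        ]
```

>>> jog_arm:
  steps:
    - {"dp": [-0.15, -0.5, 0], "turn": [0, 0, 0], "claw": 1}
    - {"dp": [-0.3, -1, 0], "turn": [0, 0, 0], "claw": 1}
    - {"dp": [-0.3, -1, 0], "turn": [0, 0, 0], "claw": 1}

```text
t: 10.08
ee_pos: [495.9, 107.1, 216.4]
orientation: [-1.112, -1.351, 1.355]
ft_force: [0.3, 0.4, -0.7]
width: 34.7
```

>>> jog_arm:
  steps:
    - {"dp": [-0.15, -0.5, 0], "turn": [0, 0, 0], "claw": 1}
    - {"dp": [-0.3, -1, 0], "turn": [0, 0, 0], "claw": 1}
    - {"dp": [-0.3, -1, 0], "turn": [0, 0, 0], "claw": 1}

```text
t: 10.33
ee_pos: [468.7, 23.3, 214.4]
orientation: [-1.111, -1.346, 1.357]
ft_force: [0.3, 0.9, 0.7]
width: 54.0
```

>>> jog_arm:
  steps:
    - {"dp": [-0.15, -0.5, 0], "turn": [0, 0, 0], "claw": 1}
    - {"dp": [-0.3, -1, 0], "turn": [0, 0, 0], "claw": 1}
    - {"dp": [-0.3, -1, 0], "turn": [0, 0, 0], "claw": 1}

```text
t: 10.58
ee_pos: [442.3, -60.3, 212.9]
orientation: [-1.11, -1.341, 1.356]
ft_force: [-0.4, 0.5, -0.4]
width: 74.2
```

>>> jog_arm:
  steps:
    - {"dp": [-0.15, -0.5, 0], "turn": [0, 0, 0], "claw": 0.75}
    - {"dp": [-0.3, -0.9, -0.3], "turn": [0, 0, 0], "claw": 0.75}
    - {"dp": [-0.3, -0.9, -0.8], "turn": [0, 0, 0], "claw": 0.75}
    - {"dp": [-0.3, -0.9, -0.9], "turn": [0, 0, 0], "claw": 0.75}
    - {"dp": [-0.3, -0.9, -0.9], "turn": [0, 0, 0], "claw": 0.75}

```text
t: 11.0
ee_pos: [415.8, -131.2, 138.1]
orientation: [-1.103, -1.336, 1.356]
ft_force: [0.1, 0.5, 0.4]
width: 65.8
```

Run:
```python
from w import *
d=wsnap('w11.png'); print(yaw(d))
for n,xy in dict(cream=(513,-81),red=(424,-138)).items(): print(n); seg(d,xy,rad=48)
```

```text
t 11.0 p [ 415.8 -131.2  138.1] rv [-1.103 -1.336  1.356] F [0.1 0.5 0.4] w 65.8 q [-0.33  0.29  2.09 -0.01  0.77 -2.08]
100.96157767981049
cream
px [352. 343.] rect [512.9 -81. ] [78.  95.8] ang -73.1 cent [514.4 -79.6]
red
px [302. 241.] rect [ 425.3 -137.9] [76.  40.4] ang 9.7 cent [ 423.9 -138.6]
```

>>> jog_arm:
  steps:
    - {"dp": [0.12, -0.085, -0.5], "turn": [0, 0, -0.007], "claw": 0.75}
    - {"dp": [0.12, -0.085, -1], "turn": [0, 0, -0.007], "claw": 0.75}
    - {"dp": [0.12, -0.085, -1], "turn": [0, 0, -0.007], "claw": 0.75}
    - {"dp": [0.12, -0.085, -1], "turn": [0, 0, -0.007], "claw": 0.75}

```text
t: 11.38
ee_pos: [426.4, -136.8, 59.4]
orientation: [-1.112, -1.322, 1.342]
ft_force: [1.1, 0.0, 0.6]
width: 65.6
```

Run:
```python
from w import *
d=wsnap('w12.png'); print(yaw(d))
seg(d,(424,-138),rad=40)
```

```text
t 11.3833 p [ 426.4 -136.8   59.4] rv [-1.112 -1.322  1.342] F [1.1 0.  0.6] w 65.6 q [-0.33  0.46  2.1  -0.01  0.6  -2.06]
99.86943966783357
px [310. 256.] rect [ 425.  -138.4] [75.  40.3] ang 9.9 cent [ 423.1 -138.7]
```

>>> jog_arm:
  steps:
    - {"dp": [-0.01, -0.015, -0.3], "turn": [0, 0, 0], "claw": 0.75}
    - {"dp": [-0.01, -0.015, -0.6], "turn": [0, 0, 0], "claw": 0.75}
    - {"dp": [-0.01, -0.015, -0.69], "turn": [0, 0, 0], "claw": 0.75}
    - {"dp": [-0.01, -0.015, -0.7], "turn": [0, 0, 0], "claw": 0.75}
    - {"dp": [-0.01, -0.015, -0.7], "turn": [0, 0, 0], "claw": 0.75}

```text
t: 11.85
ee_pos: [428.1, -138.8, 7.1]
orientation: [-1.119, -1.326, 1.342]
ft_force: [0.5, 0.3, 0.3]
width: 66.0
```

Run:
```python
from w import *
o=st(); print(R.from_rotvec(o['orientation']).as_matrix().round(3)[:,1])
```

```text
t 11.85 p [ 428.1 -138.8    7.1] rv [-1.119 -1.326  1.342] F [0.5 0.3 0.3] w 66.0 q [-0.33  0.57  2.11 -0.02  0.47 -2.06]
[-0.009 -0.004 -1.   ]
```

>>> jog_arm:
  steps:
    - {"dp": [-0.03, 0, -0.055], "turn": [0, 0, 0], "claw": 0.75}
    - {"dp": [-0.03, 0, -0.055], "turn": [0, 0, 0], "claw": 0.75}
    - {"dp": [-0.03, 0, -0.055], "turn": [0, 0, 0], "claw": 0.6}
    - {"dp": [-0.03, 0, -0.055], "turn": [0, 0, 0], "claw": 0.3}
    - {"dp": [-0.03, 0, -0.055], "turn": [0, 0, 0], "claw": 0.3}
    - {"dp": [-0.03, 0, -0.055], "turn": [0, 0, 0], "claw": 0.3}
    - {"dp": [-0.03, 0, -0.055], "turn": [0, 0, 0], "claw": 0.3}
    - {"dp": [-0.03, 0, -0.055], "turn": [0, 0, 0], "claw": 0.3}
    - {"dp": [-0.03, 0, -0.055], "turn": [0, 0, 0], "claw": 0.3}

```text
t: 12.6
ee_pos: [425.8, -138.8, 2.7]
orientation: [-1.119, -1.326, 1.342]
ft_force: [-0.7, 0.8, 3.5]
width: 39.5
```

>>> jog_arm:
  steps:
    - {"dp": [0, 0, 0.3], "turn": [0, 0, 0], "claw": 0.3}
    - {"dp": [0, 0, 0.6], "turn": [0, 0, 0], "claw": 0.3}
    - {"dp": [0, 0, 1], "turn": [0, 0, 0], "claw": 0.3}
    - {"dp": [0, 0, 1], "turn": [0, 0, 0], "claw": 0.3}

```text
t: 12.93
ee_pos: [428.3, -139.6, 86.6]
orientation: [-1.125, -1.329, 1.341]
ft_force: [0.8, -1.3, 0.2]
width: 39.5
```

>>> jog_arm:
  steps:
    - {"dp": [0.2, 0.5, 0.5], "turn": [0, 0, 0], "claw": 0.3}
    - {"dp": [0.4, 1, 1], "turn": [0, 0, 0.008], "claw": 0.3}
    - {"dp": [0.4, 1, 1], "turn": [0, 0, 0.008], "claw": 0.3}
    - {"dp": [0.4, 1, 1], "turn": [0, 0, 0.008], "claw": 0.3}

```text
t: 13.27
ee_pos: [464.5, -57.2, 170.5]
orientation: [-1.117, -1.355, 1.358]
ft_force: [1.4, 0.2, 0.3]
width: 39.2
```

Run:
```python
from w import *
d=wsnap('w13.png'); print(yaw(d))
```

```text
t 13.2667 p [464.5 -57.2 170.5] rv [-1.117 -1.355  1.358] F [1.4 0.2 0.3] w 39.2 q [-0.14  0.27  2.01 -0.01  0.85 -1.91]
101.45825237245104
```

>>> jog_arm:
  steps:
    - {"dp": [0.2, 0.5, 0.3], "turn": [0, 0, 0], "claw": 0.3}
    - {"dp": [0.3, 0.9, 0.6], "turn": [0, 0, 0], "claw": 0.3}
    - {"dp": [0.3, 0.9, 0.6], "turn": [0, 0, 0], "claw": 0.3}

```text
t: 13.57
ee_pos: [488.5, 15.8, 217.7]
orientation: [-1.116, -1.356, 1.359]
ft_force: [1.1, -0.4, 0.7]
width: 39.4
```

>>> jog_arm:
  steps:
    - {"dp": [0.15, 0.4, -0.1], "turn": [0, 0, 0], "claw": 0.3}
    - {"dp": [0.3, 0.9, -0.2], "turn": [0, 0, 0], "claw": 0.3}
    - {"dp": [0.3, 0.9, -0.2], "turn": [0, 0, 0], "claw": 0.3}

```text
t: 13.82
ee_pos: [512.9, 91.3, 199.2]
orientation: [-1.113, -1.357, 1.36]
ft_force: [-0.6, 0.4, -0.1]
width: 39.2
```

Run:
```python
from w import *
o=st()
```

```text
t 13.8167 p [512.9  91.3 199.2] rv [-1.113 -1.357  1.36 ] F [-0.6  0.4 -0.1] w 39.2 q [ 0.16  0.3   1.88 -0.01  0.96 -1.61]
```

dx 20.4, dy 35.8, dz to 163.

>>> jog_arm:
  steps:
    - {"dp": [0.25, 0.45, 0], "turn": [0, 0, 0], "claw": 0.3}
    - {"dp": [0.25, 0.45, -0.2], "turn": [0, 0, 0], "claw": 0.3}
    - {"dp": [0.25, 0.45, -0.45], "turn": [0, 0, 0], "claw": 0.3}
    - {"dp": [0.25, 0.45, -0.45], "turn": [0, 0, 0], "claw": 0.3}
    - {"dp": [0.25, 0.45, -0.45], "turn": [0, 0, 0], "claw": 0.3}
    - {"dp": [0.25, 0.45, -0.45], "turn": [0, 0, 0], "claw": 0.3}

```text
t: 14.32
ee_pos: [532.5, 126.2, 162.8]
orientation: [-1.112, -1.355, 1.361]
ft_force: [-0.3, 0.3, -0.7]
width: 39.3
```

Run:
```python
from w import *
d=wsnap('w14.png')
im=d['img'][:,:,::-1]; cv2.imwrite('pics/w14c.png',cv2.resize(im[170:400,210:430],(574,600),interpolation=cv2.INTER_CUBIC))
```

```text
t 14.3167 p [532.5 126.2 162.8] rv [-1.112 -1.355  1.361] F [-0.3  0.3 -0.7] w 39.3 q [ 0.21  0.39  1.85 -0.01  0.9  -1.55]
```

```bash
cat >> w.py <<'E'
EX=np.array([np.cos(np.radians(11.2)),np.sin(np.radians(11.2))]);EY=np.array([-EX[1],EX[0]])
BED={i:np.array([532.,126.8])+EY*64*(i-1) for i in range(4)}
def rel(d,i,rows):
    for n,u,v,z in rows:
        P=wplane(d,np.array(u),np.array(v),float(z))[:2]; b=P-BED[i]; print(n,'rel x',round(b@EX,1),'y',round(b@EY,1))
E
python3 - <<'E'
from w import *
d=load('w14'); s=574/220
def c(x,y): return 210+x/s,170+y/s
rel(d,1,[('near',*c(268,127),167),('L',*c(153,200),167),('R',*c(384,200),167),('ribL',*c(82,160),133),('ribR',*c(467,160),133),('ribnear',*c(428,144),133),('ribnearL',*c(115,142),133),('cliptop',*c(275,90),150),('t2near',*c(510,110),137)])
E
```

```text
near rel x -37.5 y -1.0
L rel x -24.6 y -20.6
R rel x -25.0 y 19.0
ribL rel x -23.5 y -39.6
ribR rel x -24.3 y 40.2
ribnear rel x -27.5 y 31.8
ribnearL rel x -27.4 y -32.5
cliptop rel x -41.0 y 0.2
t2near rel x -35.7 y 47.8
```

>>> jog_arm:
  steps:
    - {"dp": [0.016, 0.017, -0.1], "turn": [0, 0, 0], "claw": 0.3}
    - {"dp": [0.016, 0.017, -0.2], "turn": [0, 0, 0], "claw": 0.3}
    - {"dp": [0.016, 0.017, -0.2], "turn": [0, 0, 0], "claw": 0.3}
    - {"dp": [0.016, 0.017, -0.2], "turn": [0, 0, 0], "claw": 0.3}

```text
t: 14.7
ee_pos: [534.0, 127.6, 147.1]
orientation: [-1.113, -1.356, 1.36]
ft_force: [-0.1, -0.0, -0.0]
width: 39.4
```

Run:
```python
from w import *
d=wsnap('w15.png')
im=d['img'][:,:,::-1]; cv2.imwrite('pics/w15c.png',cv2.resize(im[170:400,210:430],(574,600),interpolation=cv2.INTER_CUBIC))
```

```text
t 14.7 p [534.  127.6 147.1] rv [-1.113 -1.356  1.36 ] F [-0.1 -0.  -0. ] w 39.4 q [ 0.22  0.41  1.85 -0.01  0.87 -1.55]
```

Well centred. Release, raise, close, then press.

>>> jog_arm:
  steps:
    - {"dp": [0, 0, -0.01], "turn": [0, 0, 0], "claw": 0.45}
    - {"dp": [0, 0, -0.01], "turn": [0, 0, 0], "claw": 0.6}
    - {"dp": [0, 0, -0.01], "turn": [0, 0, 0], "claw": 0.6}
    - {"dp": [0, 0, -0.01], "turn": [0, 0, 0], "claw": 0.6}
    - {"dp": [0, 0, 0.1], "turn": [0, 0, 0], "claw": 0.6}
    - {"dp": [0, 0, 0.25], "turn": [0, 0, 0], "claw": 0.3}
    - {"dp": [0, 0, 0.25], "turn": [0, 0, 0], "claw": 0}
    - {"dp": [0, 0, 0.25], "turn": [0, 0, 0], "claw": 0}
    - {"dp": [0, 0, 0.25], "turn": [0, 0, 0], "claw": 0}
    - {"dp": [0, 0, 0.25], "turn": [0, 0, 0], "claw": 0}
    - {"dp": [0, 0, 0.25], "turn": [0, 0, 0], "claw": 0}
    - {"dp": [0, 0, 0.25], "turn": [0, 0, 0], "claw": 0}

```text
t: 15.75
ee_pos: [533.9, 127.6, 167.0]
orientation: [-1.113, -1.355, 1.36]
ft_force: [-0.3, -0.4, 0.3]
width: 9.7
```

Run:
```python
from w import *
d=wsnap('w16.png')
```

```text
t 15.75 p [533.9 127.6 167. ] rv [-1.113 -1.355  1.36 ] F [-0.3 -0.4  0.3] w 9.7 q [ 0.22  0.39  1.84 -0.01  0.91 -1.55]
```

>>> jog_arm:
  steps:
    - {"dp": [0, 0, -0.1], "turn": [0, 0, 0], "claw": 0}
    - {"dp": [0, 0, -0.15], "turn": [0, 0, 0], "claw": 0}
    - {"dp": [0, 0, -0.22], "turn": [0, 0, 0], "claw": 0}
    - {"dp": [0, 0, -0.26], "turn": [0, 0, 0], "claw": 0}
    - {"dp": [0, 0, -0.26], "turn": [0, 0, 0], "claw": 0}

```text
t: 16.22
ee_pos: [533.8, 127.6, 145.7]
orientation: [-1.112, -1.355, 1.361]
ft_force: [-0.3, -0.0, 2.1]
width: 0.4
```

>>> jog_arm:
  steps:
    - {"dp": [0, 0, -0.03], "turn": [0, 0, 0], "claw": 0}
    - {"dp": [0, 0, -0.06], "turn": [0, 0, 0], "claw": 0}
    - {"dp": [0, 0, -0.06], "turn": [0, 0, 0], "claw": 0}

```text
t: 16.47
ee_pos: [534.1, 127.6, 140.3]
orientation: [-1.113, -1.355, 1.36]
ft_force: [1.1, 0.6, 1.1]
width: 0.9
```

>>> jog_arm:
  steps:
    - {"dp": [0, 0, -0.03], "turn": [0, 0, 0], "claw": 0}
    - {"dp": [0, 0, -0.05], "turn": [0, 0, 0], "claw": 0}
    - {"dp": [0, 0, -0.05], "turn": [0, 0, 0], "claw": 0}

```text
t: 16.72
ee_pos: [534.1, 127.6, 136.9]
orientation: [-1.112, -1.355, 1.361]
ft_force: [-2.0, -0.6, 10.1]
width: 0.4
```

>>> jog_arm:
  steps:
    - {"dp": [0, 0, 0.5], "turn": [0, 0, 0], "claw": 0}
    - {"dp": [0, 0, 0.9], "turn": [0, 0, 0], "claw": 0.5}
    - {"dp": [0, -0.3, 1], "turn": [0, 0, -0.04], "claw": 1}
    - {"dp": [0, -0.6, 1], "turn": [0, 0, -0.08], "claw": 1}
    - {"dp": [0, -0.9, 1], "turn": [0, 0, -0.12], "claw": 1}
    - {"dp": [0, -0.9, 1], "turn": [0, 0, -0.16], "claw": 1}

```text
t: 17.22
ee_pos: [533.2, 52.7, 216.6]
orientation: [-1.343, -0.977, 0.987]
ft_force: [-0.5, 0.0, 0.6]
width: 30.1
```

>>> jog_arm:
  steps:
    - {"dp": [0, -0.3, 0], "turn": [0, 0, -0.04], "claw": 1}
    - {"dp": [-0.1, -0.7, 0], "turn": [0, 0, -0.08], "claw": 1}
    - {"dp": [-0.15, -0.9, 0], "turn": [0, 0, -0.12], "claw": 1}
    - {"dp": [-0.15, -0.9, 0], "turn": [0, 0, -0.16], "claw": 1}

```text
t: 17.55
ee_pos: [519.6, -21.8, 215.8]
orientation: [-1.489, -0.59, 0.606]
ft_force: [-0.3, -0.3, 0.7]
width: 56.9
```

>>> jog_arm:
  steps:
    - {"dp": [0, -0.3, 0], "turn": [0, 0, -0.04], "claw": 1}
    - {"dp": [-0.1, -0.7, 0], "turn": [0, 0, -0.08], "claw": 1}
    - {"dp": [-0.15, -0.8, 0], "turn": [0, 0, -0.12], "claw": 1}
    - {"dp": [-0.15, -0.8, 0], "turn": [0, 0, -0.155], "claw": 1}
    - {"dp": [-0.15, -0.8, 0], "turn": [0, 0, -0.155], "claw": 1}

```text
t: 17.97
ee_pos: [506.7, -86.5, 215.1]
orientation: [-1.56, -0.204, 0.222]
ft_force: [-0.0, 1.0, 0.6]
width: 86.6
```

Run:
```python
from w import *
d=wsnap('w17.png'); print(yaw(d))
seg(d,(513,-81),rad=48)
```

```text
t 17.9667 p [506.7 -86.5 215.1] rv [-1.56  -0.204  0.222] F [-0.   1.   0.6] w 86.6 q [-0.19  0.28  1.87 -0.    1.   -0.46]
15.596096045795845
px [324. 209.] rect [513.7 -80.3] [75.4 40.3] ang 15.8 cent [513.4 -79.8]
```

>>> jog_arm:
  steps:
    - {"dp": [0.085, 0.076, -0.5], "turn": [0, 0, 0], "claw": 1}
    - {"dp": [0.085, 0.076, -1], "turn": [0, 0, 0], "claw": 1}
    - {"dp": [0.085, 0.076, -1], "turn": [0, 0, 0], "claw": 1}

```text
t: 18.27
ee_pos: [509.2, -78.5, 129.1]
orientation: [-1.555, -0.205, 0.24]
ft_force: [-1.1, -0.2, -0.2]
width: 87.9
```

>>> jog_arm:
  steps:
    - {"dp": [0, 0, -0.5], "turn": [0, 0, 0], "claw": 1}
    - {"dp": [0, 0, -1], "turn": [0, 0, 0], "claw": 1}
    - {"dp": [0, 0, -1], "turn": [0, 0, 0], "claw": 1}
    - {"dp": [0, 0, -1], "turn": [0, 0, 0], "claw": 1}
    - {"dp": [0, 0, -1], "turn": [0, 0, 0], "claw": 1}

```text
t: 18.68
ee_pos: [510.3, -78.5, 51.0]
orientation: [-1.556, -0.207, 0.24]
ft_force: [0.3, 0.7, 1.2]
width: 87.6
```

Run:
```python
from w import *
d=wsnap('w18.png'); print(yaw(d))
seg(d,(513,-81),rad=48)
```

```text
t 18.6833 p [510.3 -78.5  51. ] rv [-1.556 -0.207  0.24 ] F [0.3 0.7 1.2] w 87.6 q [-0.17  0.54  1.95 -0.01  0.67 -0.46]
16.39090405239789
px [320. 268.] rect [514.1 -80.7] [75.3 41.4] ang 15.8 cent [513.7 -80. ]
```

```bash
cat >> w.py <<'E'
def fix(yawdeg):
    o=ctrl.get_obs(); y=np.radians(yawdeg); M=np.array([[np.cos(y),0,-np.sin(y)],[np.sin(y),0,np.cos(y)],[0,-1,0]])
    r=(R.from_matrix(M)*R.from_rotvec(o['orientation']).inv()).as_rotvec(); print('turn units',(r/np.pi).round(4))
E
python3 -c "
from w import *
fix(15.8)"
```

```text
turn units [-0.0001 -0.0061 -0.0029]
```

Delta x +3.8, y −2.1, z −48.

>>> jog_arm:
  steps:
    - {"dp": [0.045, -0.026, -0.3], "turn": [0, -0.006, -0.003], "claw": 1}
    - {"dp": [0.045, -0.026, -0.5], "turn": [0, -0.006, -0.003], "claw": 1}
    - {"dp": [0.045, -0.026, -0.5], "turn": [0, -0.006, -0.003], "claw": 1}
    - {"dp": [0.045, -0.026, -0.5], "turn": [0, -0.006, -0.003], "claw": 1}

```text
t: 19.07
ee_pos: [515.7, -81.0, 13.7]
orientation: [-1.56, -0.218, 0.215]
ft_force: [0.2, 0.3, 0.1]
width: 87.9
```

Run:
```python
from w import *
d=wsnap('w19.png'); print(yaw(d)); fix(15.8)
seg(d,(513,-81),rad=48)
```

```text
t 19.0667 p [515.7 -81.   13.7] rv [-1.56  -0.218  0.215] F [0.2 0.3 0.1] w 87.9 q [-0.18  0.61  1.96  0.    0.57 -0.45]
15.846051838167241
turn units [ 0.0001  0.0008 -0.    ]
px [312. 284.] rect [514.  -80.5] [75.7 41.7] ang 15.9 cent [513.6 -79.8]
```

>>> jog_arm:
  steps:
    - {"dp": [-0.02, 0, -0.1], "turn": [0, 0, 0], "claw": 1}
    - {"dp": [-0.02, 0, -0.135], "turn": [0, 0, 0], "claw": 1}
    - {"dp": [-0.02, 0, -0.135], "turn": [0, 0, 0], "claw": 1}
    - {"dp": [-0.02, 0, -0.135], "turn": [0, 0, 0], "claw": 0.75}
    - {"dp": [-0.02, 0, -0.135], "turn": [0, 0, 0], "claw": 0.75}
    - {"dp": [-0.02, 0, -0.135], "turn": [0, 0, 0], "claw": 0.75}
    - {"dp": [-0.02, 0, -0.135], "turn": [0, 0, 0], "claw": 0.75}
    - {"dp": [-0.02, 0, -0.135], "turn": [0, 0, 0], "claw": 0.75}

```text
t: 19.78
ee_pos: [514.5, -81.0, 3.3]
orientation: [-1.561, -0.219, 0.215]
ft_force: [0.3, 0.4, 2.4]
width: 74.5
```

>>> jog_arm:
  steps:
    - {"dp": [0, 0, 0.2], "turn": [0, 0, 0], "claw": 0.75}
    - {"dp": [-0.2, 0, 0.4], "turn": [0, 0, 0], "claw": 0.75}
    - {"dp": [-0.6, -0.2, 0.4], "turn": [0, 0, 0], "claw": 0.75}
    - {"dp": [-0.9, -0.4, 0.4], "turn": [0, 0, 0], "claw": 0.75}
    - {"dp": [-0.9, -0.4, 0.4], "turn": [0, 0, 0], "claw": 0.75}
    - {"dp": [-0.9, -0.4, 0.4], "turn": [0, 0, 0], "claw": 0.75}

```text
t: 20.28
ee_pos: [441.4, -113.5, 35.3]
orientation: [-1.56, -0.217, 0.214]
ft_force: [0.7, 0.9, -0.2]
width: 74.4
```

Run:
```python
from w import *
d=wsnap('w20.png'); print(yaw(d)); fix(15.8)
```

```text
t 20.2833 p [ 441.4 -113.5   35.3] rv [-1.56  -0.217  0.214] F [ 0.7  0.9 -0.2] w 74.4 q [-0.28  0.51  2.1   0.    0.53 -0.55]
15.739577698375522
turn units [0.0001 0.0011 0.0003]
```

>>> jog_arm:
  steps:
    - {"dp": [0, 0, -0.2], "turn": [0, 0, 0], "claw": 0.75}
    - {"dp": [0, 0, -0.35], "turn": [0, 0, 0], "claw": 0.75}
    - {"dp": [0, 0, -0.4], "turn": [0, 0, 0], "claw": 0.75}
    - {"dp": [0, 0, -0.4], "turn": [0, 0, 0], "claw": 0.75}
    - {"dp": [0, 0, -0.4], "turn": [0, 0, 0], "claw": 0.75}

```text
t: 20.75
ee_pos: [443.7, -113.1, 3.3]
orientation: [-1.561, -0.219, 0.213]
ft_force: [-0.0, -0.2, -1.3]
width: 74.5
```

>>> jog_arm:
  steps:
    - {"dp": [0, 0, 0], "turn": [0, 0, 0], "claw": 1}
    - {"dp": [0, 0, 0], "turn": [0, 0, 0], "claw": 1}
    - {"dp": [0, 0, 0], "turn": [0, 0, 0], "claw": 1}
    - {"dp": [0, 0, 0.1], "turn": [0, 0, 0], "claw": 1}
    - {"dp": [0, 0, 0.5], "turn": [0, 0, 0], "claw": 1}
    - {"dp": [0, 0, 1], "turn": [0, 0, 0.04], "claw": 1}
    - {"dp": [0, 0, 1], "turn": [0, 0, 0.08], "claw": 1}
    - {"dp": [0, 0, 1], "turn": [0, 0, 0.12], "claw": 1}
    - {"dp": [0, 0, 1], "turn": [0, 0, 0.16], "claw": 1}

```text
t: 21.5
ee_pos: [444.4, -113.3, 85.0]
orientation: [-1.485, -0.616, 0.606]
ft_force: [0.2, 0.6, -0.4]
width: 87.9
```

>>> jog_arm:
  steps:
    - {"dp": [0, 0, 0.3], "turn": [0, 0, 0.04], "claw": 0.75}
    - {"dp": [0, 0, 0.5], "turn": [0, 0, 0.08], "claw": 0.75}
    - {"dp": [0, 0, 0.5], "turn": [0, 0, 0.12], "claw": 0.75}
    - {"dp": [0, 0, 0.5], "turn": [0, 0, 0.16], "claw": 0.75}
    - {"dp": [0, 0, 0.5], "turn": [0, 0, 0.2], "claw": 0.75}
    - {"dp": [0, 0, 0.5], "turn": [0, 0, 0.24], "claw": 0.75}
    - {"dp": [0, 0, 0.5], "turn": [0, 0, 0.28], "claw": 0.75}
    - {"dp": [0, 0, 0.5], "turn": [0, 0, 0.32], "claw": 0.75}
    - {"dp": [0, 0, 0.5], "turn": [0, 0, 0.34], "claw": 0.75}

```text
t: 22.25
ee_pos: [444.3, -113.3, 125.7]
orientation: [-1.059, -1.421, 1.41]
ft_force: [-0.9, 0.5, 0.2]
width: 66.0
```

Run:
```python
from w import *
d=wsnap('w21.png'); print(yaw(d)); fix(105.8)
seg(d,(441,-113),rad=48)
```

```text
t 22.25 p [ 444.3 -113.3  125.7] rv [-1.059 -1.421  1.41 ] F [-0.9  0.5  0.2] w 66.0 q [-0.28  0.34  2.06  0.01  0.74 -2.14]
106.38017851023486
turn units [-0.0018  0.0009 -0.0037]
px [313. 230.] rect [ 442.2 -113.1] [76.1 40.4] ang 15.4 cent [ 441.1 -113.8]
```

>>> jog_arm:
  steps:
    - {"dp": [-0.02, 0, -0.5], "turn": [-0.002, 0.001, -0.004], "claw": 0.75}
    - {"dp": [-0.02, 0, -1], "turn": [-0.002, 0.001, -0.004], "claw": 0.75}
    - {"dp": [-0.02, 0, -1], "turn": [-0.002, 0.001, -0.004], "claw": 0.75}
    - {"dp": [-0.02, 0, -1], "turn": [-0.002, 0.001, -0.004], "claw": 0.75}

```text
t: 22.63
ee_pos: [440.7, -112.8, 44.5]
orientation: [-1.062, -1.404, 1.409]
ft_force: [-0.1, -0.9, 0.9]
width: 65.8
```

>>> jog_arm:
  steps:
    - {"dp": [0, 0, -0.2], "turn": [0, 0, 0], "claw": 0.75}
    - {"dp": [0, 0, -0.35], "turn": [0, 0, 0], "claw": 0.75}
    - {"dp": [0, 0, -0.35], "turn": [0, 0, 0], "claw": 0.75}
    - {"dp": [0, 0, -0.35], "turn": [0, 0, 0], "claw": 0.75}

```text
t: 22.97
ee_pos: [442.0, -113.2, 18.7]
orientation: [-1.065, -1.405, 1.408]
ft_force: [-0.0, 0.6, 0.1]
width: 65.8
```

Run:
```python
from w import *
d=wsnap('w22.png'); print(yaw(d)); fix(105.5)
seg(d,(442,-113),rad=42)
```

```text
t 22.9667 p [ 442.  -113.2   18.7] rv [-1.065 -1.405  1.408] F [-0.   0.6  0.1] w 65.8 q [-0.28  0.55  2.1  -0.    0.5  -2.12]
105.6810607269036
turn units [-0.     -0.0009 -0.0008]
px [312. 287.] rect [ 443.9 -112.6] [79.1 53.6] ang 15.7 cent [ 441.3 -113.8]
```

>>> jog_arm:
  steps:
    - {"dp": [0, 0, -0.15], "turn": [0, 0, 0], "claw": 0.75}
    - {"dp": [0, 0, -0.2], "turn": [0, 0, 0], "claw": 0.75}
    - {"dp": [0, 0, -0.2], "turn": [0, 0, 0], "claw": 0.7}
    - {"dp": [0, 0, -0.2], "turn": [0, 0, 0], "claw": 0.6}
    - {"dp": [0, 0, -0.2], "turn": [0, 0, 0], "claw": 0.3}
    - {"dp": [0, 0, -0.2], "turn": [0, 0, 0], "claw": 0.3}
    - {"dp": [0, 0, -0.2], "turn": [0, 0, 0], "claw": 0.3}
    - {"dp": [0, 0, -0.2], "turn": [0, 0, 0], "claw": 0.3}
    - {"dp": [0, 0, -0.2], "turn": [0, 0, 0], "claw": 0.3}
    - {"dp": [0, 0, -0.2], "turn": [0, 0, 0], "claw": 0.3}

```text
t: 23.85
ee_pos: [442.1, -113.2, 2.9]
orientation: [-1.065, -1.406, 1.408]
ft_force: [-0.4, 0.3, 0.4]
width: 39.5
```

>>> jog_arm:
  steps:
    - {"dp": [0, 0, 0.3], "turn": [0, 0, 0], "claw": 0.3}
    - {"dp": [0, 0, 0.6], "turn": [0, 0, 0], "claw": 0.3}
    - {"dp": [0, 0, 1], "turn": [0, 0, 0], "claw": 0.3}
    - {"dp": [0, 0, 1], "turn": [0, 0, 0], "claw": 0.3}

```text
t: 24.18
ee_pos: [444.8, -114.0, 86.9]
orientation: [-1.072, -1.409, 1.408]
ft_force: [1.6, 0.0, -0.0]
width: 39.4
```

>>> jog_arm:
  steps:
    - {"dp": [0.2, 0.3, 0.5], "turn": [0, 0, -0.01], "claw": 0.3}
    - {"dp": [0.4, 0.8, 1], "turn": [0, 0, -0.022], "claw": 0.3}
    - {"dp": [0.5, 1, 1], "turn": [0, 0, -0.022], "claw": 0.3}
    - {"dp": [0.5, 1, 1], "turn": [0, 0, -0.022], "claw": 0.3}
    - {"dp": [0.5, 1, 1], "turn": [0, 0, -0.022], "claw": 0.3}

```text
t: 24.6
ee_pos: [485.9, -32.7, 167.6]
orientation: [-1.111, -1.364, 1.36]
ft_force: [0.7, 0.7, -0.6]
width: 39.7
```

>>> jog_arm:
  steps:
    - {"dp": [0.3, 0.5, 0.3], "turn": [0, 0, 0], "claw": 0.3}
    - {"dp": [0.6, 1, 0.5], "turn": [0, 0, 0], "claw": 0.3}
    - {"dp": [0.6, 1, 0.5], "turn": [0, 0, 0], "claw": 0.3}

```text
t: 24.85
ee_pos: [535.3, 48.5, 207.6]
orientation: [-1.111, -1.364, 1.359]
ft_force: [0.5, 0.3, 0.2]
width: 39.3
```

Run:
```python
from w import *
d=wsnap('w23.png'); print(yaw(d)); fix(101.2); print((BED[0]+1.5*EX-ctrl.get_obs()['ee_pos'][:2])/80)
```

```text
t 24.85 p [535.3  48.5 207.6] rv [-1.111 -1.364  1.359] F [0.5 0.3 0.2] w 39.3 q [ 0.07  0.31  1.84 -0.    0.98 -1.71]
101.89359795856656
turn units [ 0.0004  0.003  -0.0041]
[0.11172048 0.1795733 ]
```

>>> jog_arm:
  steps:
    - {"dp": [0.12, 0.19, 0], "turn": [0, 0.003, -0.004], "claw": 0.3}
    - {"dp": [0.12, 0.19, -0.3], "turn": [0, 0.003, -0.004], "claw": 0.3}
    - {"dp": [0.12, 0.19, -0.55], "turn": [0, 0.003, -0.004], "claw": 0.3}
    - {"dp": [0.12, 0.19, -0.55], "turn": [0, 0.003, -0.004], "claw": 0.3}
    - {"dp": [0.12, 0.19, -0.55], "turn": [0, 0.003, -0.004], "claw": 0.3}
    - {"dp": [0.12, 0.19, -0.55], "turn": [0, 0.003, -0.004], "claw": 0.3}

```text
t: 25.4
ee_pos: [546.1, 64.2, 164.1]
orientation: [-1.111, -1.349, 1.353]
ft_force: [-0.2, -0.4, -1.2]
width: 39.7
```

Run:
```python
from w import *
d=wsnap('w24.png'); print(yaw(d))
im=d['img'][:,:,::-1]; cv2.imwrite('pics/w24c.png',cv2.resize(im[170:400,210:430],(574,600),interpolation=cv2.INTER_CUBIC))
```

```text
t 25.4 p [546.1  64.2 164.1] rv [-1.111 -1.349  1.353] F [-0.2 -0.4 -1.2] w 39.7 q [ 0.1   0.39  1.84 -0.    0.91 -1.67]
101.19705672078496
```

Run:
```python
from w import *
d=load('w24'); s=574/220
def c(x,y): return 210+x/s,170+y/s
rel(d,0,[('near',*c(268,131),168.2),('L',*c(153,200),168.2),('R',*c(384,200),168.2),('ribR',*c(461,160),133),('ribRnear',*c(428,137),133),('cliptop',*c(270,80),150),('cliptopL',*c(211,86),150),('cliptopR',*c(329,86),150),('t1near',*c(500,102),137)])
```

```text
near rel x -35.4 y -0.2
L rel x -23.4 y -19.9
R rel x -23.4 y 19.6
ribR rel x -22.3 y 40.1
ribRnear rel x -27.2 y 32.9
cliptop rel x -41.4 y 0.1
cliptopL rel x -40.3 y -10.8
cliptopR rel x -40.3 y 11.1
t1near rel x -35.4 y 46.9
```

>>> jog_arm:
  steps:
    - {"dp": [-0.006, 0, -0.1], "turn": [0, 0, 0], "claw": 0.3}
    - {"dp": [-0.006, 0, -0.22], "turn": [0, 0, 0], "claw": 0.3}
    - {"dp": [-0.006, 0, -0.22], "turn": [0, 0, 0], "claw": 0.3}
    - {"dp": [-0.006, 0, -0.22], "turn": [0, 0, 0], "claw": 0.3}
    - {"dp": [-0.006, 0, -0.22], "turn": [0, 0, 0], "claw": 0.3}

```text
t: 25.87
ee_pos: [546.1, 64.4, 147.1]
orientation: [-1.111, -1.35, 1.352]
ft_force: [0.3, -0.2, -0.6]
width: 39.4
```

>>> jog_arm:
  steps:
    - {"dp": [0, 0, 0], "turn": [0, 0, 0], "claw": 0.45}
    - {"dp": [0, 0, 0], "turn": [0, 0, 0], "claw": 0.6}
    - {"dp": [0, 0, 0], "turn": [0, 0, 0], "claw": 0.6}
    - {"dp": [0, 0, 0], "turn": [0, 0, 0], "claw": 0.6}
    - {"dp": [0, 0, 0.1], "turn": [0, 0, 0], "claw": 0.6}
    - {"dp": [0, 0, 0.25], "turn": [0, 0, 0], "claw": 0.3}
    - {"dp": [0, 0, 0.25], "turn": [0, 0, 0], "claw": 0}
    - {"dp": [0, 0, 0.25], "turn": [0, 0, 0], "claw": 0}
    - {"dp": [0, 0, 0.25], "turn": [0, 0, 0], "claw": 0}
    - {"dp": [0, 0, 0.25], "turn": [0, 0, 0], "claw": 0}
    - {"dp": [0, 0, 0.25], "turn": [0, 0, 0], "claw": 0}
    - {"dp": [0, 0, 0.25], "turn": [0, 0, 0], "claw": 0}

```text
t: 26.87
ee_pos: [545.8, 64.4, 166.8]
orientation: [-1.111, -1.35, 1.353]
ft_force: [0.1, 0.1, -0.4]
width: 9.6
```

Run:
```python
from w import *
d=wsnap('w25.png')
```

```text
t 26.8667 p [545.8  64.4 166.8] rv [-1.111 -1.35   1.353] F [ 0.1  0.1 -0.4] w 9.6 q [ 0.1   0.39  1.84 -0.    0.92 -1.67]
```

>>> jog_arm:
  steps:
    - {"dp": [0, 0, -0.1], "turn": [0, 0, 0], "claw": 0}
    - {"dp": [0, 0, -0.15], "turn": [0, 0, 0], "claw": 0}
    - {"dp": [0, 0, -0.22], "turn": [0, 0, 0], "claw": 0}
    - {"dp": [0, 0, -0.26], "turn": [0, 0, 0], "claw": 0}
    - {"dp": [0, 0, -0.26], "turn": [0, 0, 0], "claw": 0}

```text
t: 27.33
ee_pos: [545.6, 64.3, 145.3]
orientation: [-1.11, -1.349, 1.353]
ft_force: [-0.1, 0.4, 1.3]
width: 0.5
```

>>> jog_arm:
  steps:
    - {"dp": [0, 0, -0.03], "turn": [0, 0, 0], "claw": 0}
    - {"dp": [0, 0, -0.06], "turn": [0, 0, 0], "claw": 0}
    - {"dp": [0, 0, -0.06], "turn": [0, 0, 0], "claw": 0}

```text
t: 27.58
ee_pos: [545.9, 64.3, 140.0]
orientation: [-1.111, -1.35, 1.353]
ft_force: [0.7, -0.3, 1.6]
width: 0.8
```

>>> jog_arm:
  steps:
    - {"dp": [0, 0, -0.03], "turn": [0, 0, 0], "claw": 0}
    - {"dp": [0, 0, -0.05], "turn": [0, 0, 0], "claw": 0}
    - {"dp": [0, 0, -0.05], "turn": [0, 0, 0], "claw": 0}

```text
t: 27.83
ee_pos: [546.0, 64.3, 136.9]
orientation: [-1.111, -1.35, 1.353]
ft_force: [-1.9, -0.6, 12.4]
width: 0.4
```

>>> jog_arm:
  steps:
    - {"dp": [0, 0, 0.5], "turn": [0, 0, 0], "claw": 0.3}
    - {"dp": [0, 0, 0.9], "turn": [0, 0, 0], "claw": 0.6}
    - {"dp": [-0.3, 0.3, 1], "turn": [0, 0, 0], "claw": 1}
    - {"dp": [-0.8, 0.8, 1], "turn": [0, 0, 0], "claw": 1}
    - {"dp": [-1, 0.8, 1], "turn": [0, 0, 0], "claw": 1}

```text
t: 28.25
ee_pos: [465.0, 130.1, 217.3]
orientation: [-1.111, -1.35, 1.352]
ft_force: [0.2, 0.1, -0.8]
width: 30.5
```

>>> jog_arm:
  steps:
    - {"dp": [-0.3, 0.5, 0.5], "turn": [0, 0, 0], "claw": 1}
    - {"dp": [-0.8, 1, 1], "turn": [0, 0, 0], "claw": 1}
    - {"dp": [-1, 1, 1], "turn": [0, 0, 0], "claw": 1}
    - {"dp": [-1, 1, 1], "turn": [0, 0, 0], "claw": 1}

```text
t: 28.58
ee_pos: [382.7, 211.8, 299.1]
orientation: [-1.11, -1.353, 1.351]
ft_force: [-0.5, -1.1, -0.5]
width: 57.3
```

Run:
```python
from w import *
d=wsnap('w26.png'); print(yaw(d))
s=snap('side','side26.png')
cv2.imwrite('pics/side26c.png',cv2.resize(s['img'][130:290,250:430,::-1],(675,600),interpolation=cv2.INTER_CUBIC))
```

```text
t 28.5833 p [382.7 211.8 299.1] rv [-1.11  -1.353  1.351] F [-0.5 -1.1 -0.5] w 57.3 q [ 0.48  0.04  1.94  0.    1.16 -1.29]
101.26574585979965
```

>>> jog_arm:
  steps:
    - {"dp": [0.3, 0.3, 0.4], "turn": [0, 0, 0], "claw": 1}
    - {"dp": [0.8, 0.6, 0.8], "turn": [0, 0, 0], "claw": 1}
    - {"dp": [0.9, 0.7, 0.8], "turn": [0, 0, 0], "claw": 1}
    - {"dp": [0.9, 0.7, 0.8], "turn": [0, 0, 0], "claw": 1}

```text
t: 29.02
ee_pos: [460.5, 269.5, 364.0]
orientation: [-1.112, -1.359, 1.348]
ft_force: [-0.2, -0.6, 0.3]
width: 87.3
```

>>> jog_arm:
  steps:
    - {"dp": [0.3, 0.3, 0], "turn": [0, 0, 0], "claw": 1}
    - {"dp": [0.8, 0.6, 0], "turn": [0, 0, 0], "claw": 1}
    - {"dp": [0.9, 0.7, 0], "turn": [0, 0, 0], "claw": 1}
    - {"dp": [0.9, 0.7, 0], "turn": [0, 0, 0], "claw": 1}

```text
t: 29.35
ee_pos: [534.6, 325.8, 360.8]
orientation: [-1.111, -1.356, 1.351]
ft_force: [-0.2, -0.5, -0.7]
width: 87.8
```

Run:
```python
from w import *
d=wsnap('w27.png'); print(yaw(d))
im=d['img'][:,:,::-1]; cv2.imwrite('pics/w27c.png',cv2.resize(im[130:330,220:460],(720,600),interpolation=cv2.INTER_CUBIC))
```

```text
t 29.35 p [534.6 325.8 360.8] rv [-1.111 -1.356  1.351] F [-0.2 -0.5 -0.7] w 87.8 q [ 0.53  0.3   1.48 -0.    1.35 -1.24]
101.32985059039517
```

Run:
```python
from w import *
d=load('w27'); C=wcloud(d)
print('cam',d['wfc'][:3,3].round(1))
for n,(u,v) in dict(knob=(338,136),tabA=(403,125),tabB=(403,140),tabC=(403,155),tabD=(403,163),arm=(420,172),arm2=(435,172),piv=(447,171),stop=(474,178),mast=(397,213),plate=(335,190),hub=(380,165),jarlid=(386,291),cuprim=(298,249)).items():
    P=C[v,u]; b=P[:2]-BED[3]; print(n,P.round(1),'bed3rel',(b@EX).round(1),(b@EY).round(1))
for t,(u,v) in dict(tabFL=(394,121.5),tabFR=(413,122),tabBL=(394,166),tabBR=(413.5,166)).items():
    P=wplane(d,np.array(u),np.array(v),187.); b=P[:2]-BED[3]; print(t,P.round(1),(b@EX).round(1),(b@EY).round(1))
im=d['img'][:,:,::-1]; cv2.imwrite('pics/w27d.png',cv2.resize(im[100:220,320:500],(800,533),interpolation=cv2.INTER_CUBIC))
z=d['range_z']; 
m=np.zeros((480,640),bool); m[124:164,396:411]=1; print('tab z',np.percentile(C[...,2][m],[10,50,90]))
```

```text
cam [465.9 311.6 523.9]
knob [455.8 329.5 242.9] bed3rel -35.4 85.6
tabA [429.8 390.4 181.6] bed3rel -49.1 150.4
tabB [443.5 393.8 180. ] bed3rel -35.0 151.1
tabC [457.3 396.7 180.8] bed3rel -20.9 151.2
tabD [464.7 398.  182. ] bed3rel -13.4 151.2
arm [469.1 416.4 181.5] bed3rel -5.4 168.3
arm2 [465.6 431.3 181.2] bed3rel -6.0 183.6
piv [461.7 441.9 184.3] bed3rel -7.7 194.8
stop [461.4 470.5 187. ] bed3rel -2.5 222.9
mast [507.7 394.5 215.3] bed3rel 28.2 139.4
plate [501.8 339.9 193.4] bed3rel 11.8 86.9
hub [471.7 379.5 168.7] bed3rel -10.1 131.6
jarlid [620.6 436.3 103.1] bed3rel 147.0 158.4
cuprim [607.1 320.7  39.4] bed3rel 111.3 47.6
tabFL [429.2 380.3 187. ] -51.6 140.6
tabFR [425.3 397.8 187. ] -52.1 158.6
tabBL [469.3 389.1 187. ] -10.5 141.4
tabBR [465.1 407.3 187. ] -11.2 160.1
tab z [179.55030787 180.61448353 181.66150045]
```

>>> jog_arm:
  steps:
    - {"dp": [-0.4, -0.2, 0], "turn": [0, 0, -0.04], "claw": 1}
    - {"dp": [-0.8, -0.5, 0], "turn": [0, 0, -0.08], "claw": 1}
    - {"dp": [-1, -0.6, 0], "turn": [0, 0, -0.12], "claw": 1}
    - {"dp": [-1, -0.6, 0], "turn": [0, 0, -0.16], "claw": 1}

```text
t: 29.73
ee_pos: [448.6, 273.3, 360.0]
orientation: [-1.341, -0.977, 0.981]
ft_force: [0.3, 0.2, -0.1]
width: 87.9
```

>>> jog_arm:
  steps:
    - {"dp": [-0.4, -0.2, 0], "turn": [0, 0, -0.04], "claw": 1}
    - {"dp": [-0.8, -0.5, -0.3], "turn": [0, 0, -0.08], "claw": 1}
    - {"dp": [-1, -0.6, -0.6], "turn": [0, 0, -0.12], "claw": 1}
    - {"dp": [-1, -0.6, -0.9], "turn": [0, 0, -0.16], "claw": 1}

```text
t: 30.07
ee_pos: [363.4, 221.6, 286.2]
orientation: [-1.489, -0.591, 0.6]
ft_force: [-0.0, 0.0, -0.9]
width: 87.6
```

>>> jog_arm:
  steps:
    - {"dp": [0, 0, -0.3], "turn": [0, 0, -0.04], "claw": 0.7}
    - {"dp": [0, 0, -0.7], "turn": [0, 0, -0.08], "claw": 0.7}
    - {"dp": [0, 0, -1], "turn": [0, 0, -0.12], "claw": 0.7}
    - {"dp": [0, 0, -1], "turn": [0, 0, -0.158], "claw": 0.7}
    - {"dp": [0, 0, -1], "turn": [0, 0, -0.158], "claw": 0.7}

```text
t: 30.48
ee_pos: [360.8, 219.5, 204.3]
orientation: [-1.563, -0.196, 0.213]
ft_force: [-0.4, 0.5, 0.3]
width: 62.4
```

Run:
```python
from w import *
d=wsnap('w28.png'); print(yaw(d))
```

```text
t 30.4833 p [360.8 219.5 204.3] rv [-1.563 -0.196  0.213] F [-0.4  0.5  0.3] w 62.4 q [0.52 0.15 2.07 0.   0.93 0.25]
14.95631171456637
```

Run:
```python
from w import *
d=load('w28'); C=wcloud(d)
P=wplane(d,np.array([313.3,316,314,315.5]),np.array([80,314,164,240]),33.); print(P.round(1), P[:2].mean(0),P[2:].mean(0))
v=P[0]-P[1]; print(np.degrees(np.arctan2(v[1],v[0])),np.linalg.norm(v))
for u,vv in((466,146),(452,250),(442,325)):
    for z in(130,): 
        Q=wplane(d,np.array(u),np.array(vv),float(z)); print('tray edge',Q.round(1),'a',Q[:2]@EX)
Q=wplane(d,np.array(459),np.array(255),145.); print('clip box',Q,Q[:2]@EX)
for (u,vv) in((314,200),(300,200),(305,130),(326,255)): print(C[vv,u].round(1))
im=d['img'][:,:,::-1]; cv2.imwrite('pics/w28c.png',cv2.resize(im[70:330,250:390],(320,594),interpolation=cv2.INTER_CUBIC))
```

```text
[[325.9 342.5  33. ]
 [386.1 128.1  33. ]
 [346.2 269.   33. ]
 [365.8 201.4  33. ]] [355.99503423 235.26103072  33.        ] [355.97726381 235.18724766  33.        ]
105.67713690791868 222.6757643028143
tray edge [439.6 314.7 130. ] a 492.35354281831843
tray edge [453.1 243.8 130. ] a 491.83815898792
tray edge [467.7 187.3 130. ] a 495.2177851039786
clip box [452.36193122 244.54961749 145.        ] 491.2467048048426
[354.4 238.6  41.5]
[342.3 230.2   8.7]
[330.7 296.4  35.5]
[381.7 182.7   7.8]
```

>>> jog_arm:
  steps:
    - {"dp": [0, 0.02, -0.5], "turn": [0.009, -0.032, 0.003], "claw": 0.5}
    - {"dp": [0, 0.02, -1], "turn": [0.009, -0.032, 0.003], "claw": 0.5}
    - {"dp": [0, 0.02, -1], "turn": [0.009, -0.032, 0.003], "claw": 0.5}
    - {"dp": [0, 0.02, -1], "turn": [0.009, -0.032, 0.003], "claw": 0.5}

```text
t: 30.87
ee_pos: [360.1, 220.5, 124.4]
orientation: [-1.547, -0.289, 0.148]
ft_force: [0.6, -0.1, 0.6]
width: 44.4
```

Run:
```python
from w import *
d=wsnap('w29.png'); print(yaw(d)); fix(15.6)
P=wplane(d,np.array([314.]),np.array([200.]),33.)
```

```text
t 30.8667 p [360.1 220.5 124.4] rv [-1.547 -0.289  0.148] F [ 0.6 -0.1  0.6] w 44.4 q [ 0.54  0.26  2.19 -0.04  0.6   0.3 ]
16.021731872935277
turn units [-0.0081  0.029  -0.0018]
```

>>> jog_arm:
  steps:
    - {"dp": [0.02, 0.01, -0.4], "turn": [0, 0, 0], "claw": 0.5}
    - {"dp": [0.02, 0.01, -0.7], "turn": [0, 0, 0], "claw": 0.5}
    - {"dp": [0.02, 0.01, -0.8], "turn": [0, 0, 0], "claw": 0.5}
    - {"dp": [0.02, 0.01, -0.8], "turn": [0, 0, 0], "claw": 0.5}

```text
t: 31.25
ee_pos: [364.1, 222.5, 62.2]
orientation: [-1.546, -0.291, 0.145]
ft_force: [-0.1, 0.1, -0.7]
width: 43.9
```

Run:
```python
from w import *
d=wsnap('w30.png'); print(yaw(d))
s=snap('side','side30.png')
cv2.imwrite('pics/side30c.png',cv2.resize(s['img'][150:330,200:400,::-1],(660,594),interpolation=cv2.INTER_CUBIC))
```

```text
t 31.25 p [364.1 222.5  62.2] rv [-1.546 -0.291  0.145] F [-0.1  0.1 -0.7] w 43.9 q [ 0.54  0.41  2.21 -0.06  0.43  0.31]
16.007974502008466
```

>>> jog_arm:
  steps:
    - {"dp": [-0.034, -0.016, -0.2], "turn": [0, 0, 0], "claw": 0.5}
    - {"dp": [-0.034, -0.016, -0.3], "turn": [0, 0, 0], "claw": 0.5}
    - {"dp": [-0.034, -0.016, -0.4], "turn": [0, 0, 0], "claw": 0.5}
    - {"dp": [-0.034, -0.016, -0.5], "turn": [0, 0, 0], "claw": 0.5}
    - {"dp": [-0.034, -0.016, -0.54], "turn": [0, 0, 0], "claw": 0.5}
    - {"dp": [-0.034, -0.016, -0.54], "turn": [0, 0, 0], "claw": 0.5}
    - {"dp": [-0.034, -0.016, -0.54], "turn": [0, 0, 0], "claw": 0.5}

```text
t: 31.93
ee_pos: [361.9, 221.6, 20.1]
orientation: [-1.545, -0.292, 0.144]
ft_force: [-0.2, 0.4, -0.5]
width: 44.1
```

Run:
```python
from w import *
d=wsnap('w31.png'); print(yaw(d)); fix(15.6)
s=snap('side','side31.png')
cv2.imwrite('pics/side31c.png',cv2.resize(s['img'][150:330,200:400,::-1],(660,594),interpolation=cv2.INTER_CUBIC))
```

```text
t 31.9333 p [361.9 221.6  20.1] rv [-1.545 -0.292  0.144] F [-0.2  0.4 -0.5] w 44.1 q [ 0.54  0.51  2.22 -0.08  0.32  0.34]
15.995896663349894
turn units [-0.0083  0.0294 -0.002 ]
```

>>> jog_arm:
  steps:
    - {"dp": [0, 0, 0], "turn": [0, 0, 0], "claw": 0.3}
    - {"dp": [0, 0, 0], "turn": [0, 0, 0], "claw": 0.1}
    - {"dp": [0, 0, 0], "turn": [0, 0, 0], "claw": 0.1}
    - {"dp": [0, 0, 0], "turn": [0, 0, 0], "claw": 0.1}
    - {"dp": [0, 0, 0], "turn": [0, 0, 0], "claw": 0.1}
    - {"dp": [0, 0, 0], "turn": [0, 0, 0], "claw": 0.1}
    - {"dp": [0, 0, 0], "turn": [0, 0, 0], "claw": 0.1}

```text
t: 32.62
ee_pos: [362.0, 221.7, 20.4]
orientation: [-1.545, -0.293, 0.143]
ft_force: [0.1, -0.4, -0.2]
width: 14.8
```

```bash
python3 -c "
from w import *
st()"
```

```text
t 32.6167 p [362.  221.7  20.4] rv [-1.545 -0.293  0.143] F [ 0.1 -0.4 -0.2] w 14.8 q [ 0.54  0.51  2.22 -0.08  0.32  0.34]
```

>>> jog_arm:
  steps:
    - {"dp": [0, 0, 0.1], "turn": [0, 0, 0], "claw": 0.1}
    - {"dp": [0, 0, 0.4], "turn": [0, 0, 0], "claw": 0.1}
    - {"dp": [0, 0, 0.8], "turn": [0, 0, 0], "claw": 0.1}
    - {"dp": [0, 0, 1], "turn": [0, 0, 0], "claw": 0.1}
    - {"dp": [0, 0, 1], "turn": [0, 0, 0], "claw": 0.1}

```text
t: 33.03
ee_pos: [363.8, 222.8, 103.7]
orientation: [-1.543, -0.297, 0.139]
ft_force: [1.3, 0.5, -1.8]
width: 14.7
```

>>> jog_arm:
  steps:
    - {"dp": [-0.1, 0, 0.3], "turn": [0, 0, 0], "claw": 0.1}
    - {"dp": [-0.2, 0, 0.6], "turn": [-0.008, 0.029, 0], "claw": 0.1}
    - {"dp": [-0.2, 0, 1], "turn": [-0.008, 0.029, 0], "claw": 0.1}
    - {"dp": [-0.2, 0, 1], "turn": [-0.008, 0.029, 0], "claw": 0.1}

```text
t: 33.37
ee_pos: [350.6, 224.5, 187.6]
orientation: [-1.553, -0.229, 0.207]
ft_force: [1.9, 0.4, -1.0]
width: 14.9
```

Run:
```python
from w import *
d=wsnap('w32.png'); print(yaw(d)); fix(yaw(d))
```

```text
t 33.3667 p [350.6 224.5 187.6] rv [-1.553 -0.229  0.207] F [ 1.9  0.4 -1. ] w 14.9 q [0.54 0.16 2.11 0.   0.86 0.26]
15.980246384001841
turn units [-0.0023  0.0036  0.0002]
```

>>> jog_arm:
  steps:
    - {"dp": [-0.25, 0.1, 0.1], "turn": [-0.002, 0.004, 0.03], "claw": 0.1}
    - {"dp": [-0.5, 0.3, 0.2], "turn": [-0.002, 0.004, 0.06], "claw": 0.1}
    - {"dp": [-0.5, 0.5, 0.2], "turn": [-0.002, 0.004, 0.1], "claw": 0.1}
    - {"dp": [-0.5, 0.6, 0.2], "turn": [-0.002, 0.004, 0.14], "claw": 0.1}
    - {"dp": [-0.5, 0.6, 0.2], "turn": [-0.002, 0.004, 0.16], "claw": 0.1}
    - {"dp": [-0.5, 0.6, 0.2], "turn": [-0.002, 0.004, 0.16], "claw": 0.1}

```text
t: 33.92
ee_pos: [308.4, 271.4, 199.6]
orientation: [-1.479, -0.608, 0.617]
ft_force: [0.8, -1.1, -1.2]
width: 14.7
```

>>> jog_arm:
  steps:
    - {"dp": [0, 0.3, 0], "turn": [0, 0, 0.04], "claw": 0.1}
    - {"dp": [0, 0.5, 0], "turn": [0, 0, 0.08], "claw": 0.1}
    - {"dp": [0, 0.8, 0], "turn": [0, 0, 0.12], "claw": 0.1}
    - {"dp": [0, 0.8, 0], "turn": [0, 0, 0.16], "claw": 0.1}
    - {"dp": [0, 0.8, 0], "turn": [0, 0, 0.16], "claw": 0.1}

```text
t: 34.33
ee_pos: [307.7, 335.3, 198.0]
orientation: [-1.328, -0.993, 1.007]
ft_force: [-0.6, -0.3, -1.2]
width: 14.9
```

Run:
```python
from w import *
d=wsnap('w33.png'); print(yaw(d)); fix(101.2)
```

```text
t 34.3333 p [307.7 335.3 198. ] rv [-1.328 -0.993  1.007] F [-0.6 -0.3 -1.2] w 14.9 q [ 0.8   0.21  2.01  0.    0.93 -0.49]
73.96704106260619
turn units [ 0.002  -0.002   0.1535]
```

>>> jog_arm:
  steps:
    - {"dp": [0, 0.2, 0], "turn": [0.001, -0.001, 0.04], "claw": 0.1}
    - {"dp": [0.04, 0.4, 0], "turn": [0.002, -0.002, 0.08], "claw": 0.1}
    - {"dp": [0.04, 0.4, -0.2], "turn": [0.002, -0.002, 0.12], "claw": 0.1}
    - {"dp": [0.04, 0.4, -0.5], "turn": [0.002, -0.002, 0.153], "claw": 0.1}
    - {"dp": [0.04, 0.4, -0.64], "turn": [0.002, -0.002, 0.153], "claw": 0.1}
    - {"dp": [0.04, 0.4, -0.64], "turn": [0.002, -0.002, 0.153], "claw": 0.1}
    - {"dp": [0.04, 0.4, -0.64], "turn": [0.002, -0.002, 0.153], "claw": 0.1}

```text
t: 34.97
ee_pos: [310.3, 365.3, 146.0]
orientation: [-1.114, -1.345, 1.35]
ft_force: [0.1, 0.1, -0.8]
width: 15.0
```

Run:
```python
from w import *
d=wsnap('w34.png'); print(yaw(d)); fix(101.2)
s=snap('side','side34.png')
cv2.imwrite('pics/side34c.png',cv2.resize(s['img'][120:270,200:380,::-1],(720,600),interpolation=cv2.INTER_CUBIC))
p=ctrl.get_obs()['ee_pos'][:2]-BED[3]; print('rel',p@EX,p@EY)
```

```text
t 34.9667 p [310.3 365.3 146. ] rv [-1.114 -1.345  1.35 ] F [ 0.1  0.1 -0.8] w 15.0 q [ 0.84  0.33  2.   -0.    0.81 -0.92]
100.87376960520169
turn units [ 0.0002 -0.0002  0.0017]
rel -170.12022318366374 150.00878700195855
```

Run:
```python
from w import *
d=load('side34'); C=cloud(d)
for (x,y) in ((262,279),(250,284),(225,294),(200,304),(180,313),(310,228),(335,218),(50,378),(20,388)):
    u,v=200+x/4,120+y/4; P=C[int(round(v)),int(round(u))]; b=P[:2]-BED[3]; print((x,y),P.round(1),'rel',(b@EX).round(1),(b@EY).round(1))
for x,y in((265,277),):
    P=world(d,200+x/4,120+y/4,159.); b=P[:2]-BED[3]; print('tip',P.round(1),(b@EX).round(1),(b@EY).round(1))
P=world(d,200+288/4,120+238/4,176.); b=P[:2]-BED[3]; print('tab front left corner bottom',(b@EX).round(1),(b@EY).round(1))
```

```text
(262, 279) [398.8 372.5 166.1] rel -82.9 138.9
(250, 284) [391.  380.7 160.6] rel -89.0 148.4
(225, 294) [372.9 375.9 160.5] rel -107.6 147.3
(200, 304) [355.5 371.5 163.1] rel -125.6 146.3
(180, 313) [341.2 368.2 164. ] rel -140.3 145.9
(310, 228) [441.  392.7 179.5] rel -37.6 150.5
(335, 218) [460.3 399.  178.8] rel -17.4 153.0
(50, 378) [249.3 348.4 161. ] rel -234.2 144.3
(20, 388) [230.9 345.3 160.7] rel -252.9 144.8
tip [404.1 384.9 159. ] -75.3 150.0
tab front left corner bottom -52.9 155.3
```

>>> jog_arm:
  steps:
    - {"dp": [0.2, 0.05, 0], "turn": [0, 0, 0.002], "claw": 0.1}
    - {"dp": [0.4, 0.09, 0], "turn": [0, 0, 0.002], "claw": 0.1}
    - {"dp": [0.6, 0.13, 0], "turn": [0, 0, 0.002], "claw": 0.1}
    - {"dp": [0.66, 0.145, 0], "turn": [0, 0, 0.002], "claw": 0.1}
    - {"dp": [0.66, 0.145, 0], "turn": [0, 0, 0.002], "claw": 0.1}
    - {"dp": [0.66, 0.145, 0], "turn": [0, 0, 0.002], "claw": 0.1}

```text
t: 35.57
ee_pos: [363.6, 377.8, 147.6]
orientation: [-1.11, -1.352, 1.352]
ft_force: [-0.0, -0.2, -1.6]
width: 14.8
```

```bash
cat >> w.py <<'E'
def relp():
    o=st(); p=o['ee_pos'][:2]-BED[3]; print('rel',(p@EX).round(1),(p@EY).round(1),'z',o['ee_pos'][2].round(1)); fix(101.2)
E
python3 - <<'E'
from w import *
relp()
s=snap('side','side35.png')
cv2.imwrite('pics/side35c.png',cv2.resize(s['img'][120:270,200:380,::-1],(720,600),interpolation=cv2.INTER_CUBIC))
E
```

```text
t 35.5667 p [363.6 377.8 147.6] rv [-1.11  -1.352  1.352] F [-0.  -0.2 -1.6] w 14.8 q [ 0.78  0.38  1.91  0.    0.85 -0.98]
rel -116.4 150.9 z 147.6
turn units [-0.0001  0.0001 -0.0001]
```

>>> jog_arm:
  steps:
    - {"dp": [0, 0, 0.06], "turn": [0, 0, 0], "claw": 0.1}
    - {"dp": [0, 0, 0.1], "turn": [0, 0, 0], "claw": 0.1}
    - {"dp": [0, 0, 0.14], "turn": [0, 0, 0], "claw": 0.1}
    - {"dp": [0, 0, 0.18], "turn": [0, 0, 0], "claw": 0.1}
    - {"dp": [0, 0, 0.22], "turn": [0, 0, 0], "claw": 0.1}
    - {"dp": [0, 0, 0.22], "turn": [0, 0, 0], "claw": 0.1}

```text
t: 36.12
ee_pos: [362.9, 377.5, 165.4]
orientation: [-1.109, -1.352, 1.353]
ft_force: [-1.6, -0.0, -4.3]
width: 15.0
```

Run:
```python
from w import *
relp()
s=snap('side','side36.png')
cv2.imwrite('pics/side36c.png',cv2.resize(s['img'][120:270,200:380,::-1],(720,600),interpolation=cv2.INTER_CUBIC))
s=snap('scene','scene36.png')
cv2.imwrite('pics/scene36c.png',cv2.resize(s['img'][150:300,220:400,::-1],(720,600),interpolation=cv2.INTER_CUBIC))
```

```text
t 36.1167 p [362.9 377.5 165.4] rv [-1.109 -1.352  1.353] F [-1.6 -0.  -4.3] w 15.0 q [ 0.78  0.35  1.9   0.    0.89 -0.99]
rel -117.2 150.8 z 165.4
turn units [ 0.     -0.0002 -0.0003]
```

Run:
```python
from w import *
d=load('side36'); C=cloud(d); im=d['img'].astype(int)
for (x,y) in ((25,334),(60,321),(100,308),(130,297),(250,259),(270,252),(290,245),(310,239),(335,212),(320,205)):
    u,v=int(round(200+x/4)),int(round(120+y/4)); P=C[v,u]; b=P[:2]-BED[3]; print((x,y),P.round(1),'rel',(b@EX).round(1),(b@EY).round(1),im[v,u])
s=d['img'][150:200,250:310,::-1]; cv2.imwrite('pics/s36z.png',cv2.resize(s,(720,600),interpolation=cv2.INTER_CUBIC))
```

```text
(25, 334) [239.9 351.5 191.7] rel -242.9 149.2 [116 114 110]
(60, 321) [263.9 357.1 191.4] rel -218.2 150.0 [159 154 151]
(100, 308) [289.6 359.7 189.9] rel -192.6 147.5 [149 145 141]
(130, 297) [310.  368.2 186.4] rel -170.9 151.9 [173 168 164]
(250, 259) [393.2 382.7 176.8] rel -86.5 150.0 [144 140 138]
(270, 252) [408.7 381.  178.8] rel -71.5 145.3 [147 143 139]
(290, 245) [420.8 384.  179.1] rel -59.1 145.9 [172 168 163]
(310, 239) [436.6 382.8 177.8] rel -43.9 141.7 [80 78 76]
(335, 212) [460.7 399.4 181.5] rel -17.0 153.2 [185 183 178]
(320, 205) [473.2 457.3 150.1] rel 6.5 207.6 [64 65 64]
```

>>> jog_arm:
  steps:
    - {"dp": [0, 0, -0.15], "turn": [0, 0, 0], "claw": 0.1}
    - {"dp": [0, 0, -0.25], "turn": [0, 0, 0], "claw": 0.1}
    - {"dp": [-0.2, -0.04, -0.25], "turn": [0, 0, 0], "claw": 0.1}
    - {"dp": [-0.6, -0.12, -0.25], "turn": [0, 0, 0], "claw": 0.1}
    - {"dp": [-0.6, -0.12, -0.25], "turn": [0, 0, 0], "claw": 0.1}

```text
t: 36.63
ee_pos: [310.7, 365.4, 144.0]
orientation: [-1.108, -1.347, 1.358]
ft_force: [-0.7, -0.7, -1.5]
width: 15.1
```

>>> jog_arm:
  steps:
    - {"dp": [-0.1, 0, 0], "turn": [0.0075, -0.038, 0], "claw": 0.1}
    - {"dp": [-0.1, 0, 0], "turn": [0.015, -0.076, 0], "claw": 0.1}
    - {"dp": [-0.1, 0, 0], "turn": [0.022, -0.114, 0], "claw": 0.1}
    - {"dp": [-0.1, 0, 0], "turn": [0.03, -0.15, 0], "claw": 0.1}
    - {"dp": [-0.1, 0, 0], "turn": [0.03, -0.15, 0], "claw": 0.1}

```text
t: 37.05
ee_pos: [303.9, 363.8, 143.9]
orientation: [-1.407, -1.694, 1.082]
ft_force: [1.0, -0.2, -1.6]
width: 14.6
```

Run:
```python
from w import *
relp()
s=snap('side','side37.png')
cv2.imwrite('pics/side37c.png',cv2.resize(s['img'][100:280,130:370,::-1],(800,600),interpolation=cv2.INTER_CUBIC))
```

```text
t 37.05 p [303.9 363.8 143.9] rv [-1.407 -1.694  1.082] F [ 1.  -0.2 -1.6] w 14.6 q [ 1.07  0.27  2.22 -0.78  0.5  -0.03]
rel -177.7 148.8 z 143.9
turn units [-0.024   0.1386  0.0007]
```

```bash
cat >> w.py <<'E'
def ori(yawdeg,pitch=0,roll=0):
    y=np.radians(yawdeg); M=np.array([[np.cos(y),0,-np.sin(y)],[np.sin(y),0,np.cos(y)],[0,-1,0]])
    e=np.array([EX[0],EX[1],0]); g=np.array([EY[0],EY[1],0])
    return R.from_rotvec(np.radians(roll)*e)*R.from_rotvec(-np.radians(pitch)*g)*R.from_matrix(M)
def turnto(Rt):
    o=ctrl.get_obs(); r=(Rt*R.from_rotvec(o['orientation']).inv()).as_rotvec(); print('turn units',(r/np.pi).round(4),'deg',np.degrees(np.linalg.norm(r)).round(1))
E
python3 - <<'E'
from w import *
turnto(ori(101.2,3,-50)); turnto(ori(101.2,3,0)); print(ori(101.2,3,-50).as_matrix()[:,1])
E
```

```text
turn units [-0.288   0.0625 -0.0531] deg 53.9
turn units [-0.0206  0.1232  0.0014] deg 22.5
[ 0.19992746 -0.74025996 -0.64190669]
```

>>> jog_arm:
  steps:
    - {"dp": [0, 0, 0], "turn": [-0.036, 0.008, -0.007], "claw": 0.1}
    - {"dp": [0, 0, 0], "turn": [-0.072, 0.016, -0.013], "claw": 0.1}
    - {"dp": [0, 0, 0], "turn": [-0.108, 0.023, -0.02], "claw": 0.1}
    - {"dp": [0, 0, 0], "turn": [-0.144, 0.031, -0.027], "claw": 0.1}
    - {"dp": [0, 0, 0], "turn": [-0.144, 0.031, -0.027], "claw": 0.1}

```text
t: 37.52
ee_pos: [303.8, 366.4, 142.3]
orientation: [-1.65, -1.356, 1.526]
ft_force: [-0.8, 1.5, -0.9]
width: 14.9
```

Run:
```python
from w import *
relp(); turnto(ori(101.2,3,-50))
```

```text
t 37.5167 p [303.8 366.4 142.3] rv [-1.65  -1.356  1.526] F [-0.8  1.5 -0.9] w 14.9 q [ 1.15  0.45  1.93 -0.54  1.05 -0.29]
rel -177.3 151.4 z 142.3
turn units [ 0.1238  0.1059 -0.0032]
turn units [-0.1435  0.0304 -0.0263] deg 26.8
```

>>> jog_arm:
  steps:
    - {"dp": [0, 0, 0], "turn": [-0.036, 0.008, -0.007], "claw": 0.1}
    - {"dp": [0, 0, 0], "turn": [-0.072, 0.016, -0.013], "claw": 0.1}
    - {"dp": [0, 0, 0], "turn": [-0.108, 0.023, -0.02], "claw": 0.1}
    - {"dp": [0, 0, 0], "turn": [-0.144, 0.03, -0.026], "claw": 0.1}
    - {"dp": [0, 0, 0], "turn": [-0.144, 0.03, -0.026], "claw": 0.1}

```text
t: 37.93
ee_pos: [303.8, 367.0, 139.0]
orientation: [-1.833, -0.92, 1.942]
ft_force: [-0.6, -0.1, -1.4]
width: 15.1
```

Run:
```python
from w import *
relp(); turnto(ori(101.2,3,-50))
s=snap('side','side38.png')
cv2.imwrite('pics/side38c.png',cv2.resize(s['img'][100:280,130:370,::-1],(800,600),interpolation=cv2.INTER_CUBIC))
```

```text
t 37.9333 p [303.8 367.  139. ] rv [-1.833 -0.92   1.942] F [-0.6 -0.1 -1.4] w 15.1 q [ 1.17  0.71  1.67 -0.49  1.53 -0.4 ]
rel -177.2 152.0 z 139.0
turn units [ 0.2709  0.068  -0.0083]
turn units [ 0.0015 -0.0014 -0.0003] deg 0.4
```

```bash
cat >> w.py <<'E'
def barpts(d,pts,s,ox,oy):
    C=cloud(d)
    for (x,y) in pts:
        u,v=int(round(ox+x/s)),int(round(oy+y/s)); P=C[v,u]; b=P[:2]-BED[3]; print((x,y),P.round(1),'rel',(b@EX).round(1),(b@EY).round(1))
E
python3 - <<'E'
from w import *
d=load('side38'); barpts(d,((185,408),(215,398),(245,386),(375,337),(400,328),(425,319)),3.333,130,100)
for x,y in((440,313),):
    P=world(d,130+x/3.333,100+y/3.333,147.); b=P[:2]-BED[3]; print('tip',P.round(1),(b@EX).round(1),(b@EY).round(1))
E
```

```text
(185, 408) [187.1 356.9 153.8] rel -293.7 164.8
(215, 398) [209.5 358.4 153.6] rel -271.4 161.8
(245, 386) [233.9 367.6 147.5] rel -245.7 166.1
(375, 337) [339.  380.5 147.8] rel -140.1 158.3
(400, 328) [359.4 385.4 146.8] rel -119.0 159.2
(425, 319) [380.  382.9 147.6] rel -99.4 152.7
tip [392.6 387.3 147. ] -86.1 154.6
```

>>> jog_arm:
  steps:
    - {"dp": [0.2, 0.02, 0], "turn": [0, 0, 0], "claw": 0.1}
    - {"dp": [0.4, 0.03, 0], "turn": [0, 0, 0], "claw": 0.1}
    - {"dp": [0.6, 0.05, 0], "turn": [0, 0, 0], "claw": 0.1}
    - {"dp": [0.75, 0.06, 0], "turn": [0, 0, 0], "claw": 0.1}
    - {"dp": [0.75, 0.06, 0], "turn": [0, 0, 0], "claw": 0.1}
    - {"dp": [0.75, 0.06, 0], "turn": [0, 0, 0], "claw": 0.1}

```text
t: 38.48
ee_pos: [364.6, 370.9, 140.2]
orientation: [-1.832, -0.924, 1.934]
ft_force: [0.4, -0.2, -0.7]
width: 15.0
```

Run:
```python
from w import *
relp(); turnto(ori(101.2,3,-50))
d=snap('side','side39.png')
cv2.imwrite('pics/side39c.png',cv2.resize(d['img'][140:240,220:340,::-1],(720,600),interpolation=cv2.INTER_CUBIC))
```

```text
t 38.4833 p [364.6 370.9 140.2] rv [-1.832 -0.924  1.934] F [ 0.4 -0.2 -0.7] w 15.0 q [ 1.08  0.73  1.6  -0.55  1.53 -0.47]
rel -116.8 144.0 z 140.2
turn units [ 0.269   0.0685 -0.0073]
turn units [-0.0004 -0.0007  0.0002] deg 0.2
```

>>> jog_arm:
  steps:
    - {"dp": [0, 0, 0.1], "turn": [0, 0, 0], "claw": 0.1}
    - {"dp": [0, 0, 0.2], "turn": [0, 0, 0], "claw": 0.1}
    - {"dp": [0, 0, 0.25], "turn": [0, 0, 0], "claw": 0.1}
    - {"dp": [0, 0, 0.28], "turn": [0, 0, 0], "claw": 0.1}
    - {"dp": [0, 0, 0.28], "turn": [0, 0, 0], "claw": 0.1}

```text
t: 38.95
ee_pos: [363.9, 371.4, 163.3]
orientation: [-1.832, -0.926, 1.935]
ft_force: [-0.4, 0.5, -1.4]
width: 14.8
```

>>> jog_arm:
  steps:
    - {"dp": [0, 0, 0.04], "turn": [0, 0, 0], "claw": 0.1}
    - {"dp": [0, 0, 0.08], "turn": [0, 0, 0], "claw": 0.1}
    - {"dp": [0, 0, 0.08], "turn": [0, 0, 0], "claw": 0.1}

```text
t: 39.2
ee_pos: [363.5, 371.8, 169.2]
orientation: [-1.83, -0.927, 1.935]
ft_force: [0.2, 0.9, -8.9]
width: 15.1
```

Run:
```python
from w import *
relp()
d=snap('side','side40.png')
cv2.imwrite('pics/side40c.png',cv2.resize(d['img'][140:240,220:340,::-1],(720,600),interpolation=cv2.INTER_CUBIC))
```

```text
t 39.2 p [363.5 371.8 169.2] rv [-1.83  -0.927  1.935] F [ 0.2  0.9 -8.9] w 15.1 q [ 1.09  0.69  1.6  -0.55  1.57 -0.5 ]
rel -117.7 145.1 z 169.2
turn units [ 0.2683  0.0684 -0.0079]
```

Run:
```python
from w import *
for n in('side39','side40'):
    d=load(n); print(n); barpts(d,((340,225),(360,215),(380,205),(395,198)),6,220,140)
d=load('side40'); barpts(d,((10,345),(50,330),(240,272),(280,258),(310,247)),6,220,140)
st()
```

```text
side39
(340, 225) [436.6 388.8 180.2] rel -42.7 147.6
(360, 215) [447.4 394.7 179.3] rel -30.9 151.3
(380, 205) [457.5 398.7 179.9] rel -20.3 153.2
(395, 198) [465.7 398.5 180.5] rel -12.2 151.4
side40
(340, 225) [437.5 391.  178.6] rel -41.4 149.5
(360, 215) [447.2 394.1 179.8] rel -31.3 150.7
(380, 205) [456.2 395.6 182.1] rel -22.1 150.4
(395, 198) [465.  396.8 181.7] rel -13.3 149.8
(10, 345) [283.1 363.8 186.5] rel -198.1 152.9
(50, 330) [299.6 367.1 187.6] rel -181.3 152.9
(240, 272) [389.  385.7 176.3] rel -90.0 153.7
(280, 258) [407.8 385.5 176.3] rel -71.6 150.0
(310, 247) [425.  394.9 171.2] rel -52.9 155.8
t 39.25 p [363.6 371.7 169. ] rv [-1.83  -0.927  1.935] F [-0.2  2.2 -8.2] w 14.9 q [ 1.09  0.69  1.6  -0.55  1.57 -0.5 ]
```

>>> jog_arm:
  steps:
    - {"dp": [0, 0, 0.03], "turn": [0, 0, 0], "claw": 0.1}
    - {"dp": [0, 0, 0.05], "turn": [0, 0, 0], "claw": 0.1}
    - {"dp": [0, 0, 0.05], "turn": [0, 0, 0], "claw": 0.1}

```text
t: 39.5
ee_pos: [363.5, 371.8, 173.0]
orientation: [-1.83, -0.927, 1.935]
ft_force: [0.8, 1.9, -7.5]
width: 15.0
```

Run:
```python
from w import *
relp()
d=snap('side','side41.png')
cv2.imwrite('pics/side41c.png',cv2.resize(d['img'][150:210,250:322,::-1],(720,600),interpolation=cv2.INTER_CUBIC))
barpts(d,((10,340),(50,325),(240,272),(280,253),(310,242)),6,220,140)
```

```text
t 39.5 p [363.5 371.8 173. ] rv [-1.83  -0.927  1.935] F [ 0.8  1.9 -7.5] w 15.0 q [ 1.09  0.68  1.6  -0.55  1.57 -0.5 ]
rel -117.7 145.0 z 173.0
turn units [ 0.2684  0.0684 -0.0079]
(10, 340) [283.2 363.  189.9] rel -198.2 152.0
(50, 325) [301.2 371.8 187.1] rel -178.8 157.1
(240, 272) [387.4 381.2 179.5] rel -92.4 149.7
(280, 253) [408.2 386.2 178.8] rel -71.1 150.5
(310, 242) [421.1 384.2 181.9] rel -58.7 146.1
```

>>> jog_arm:
  steps:
    - {"dp": [0, 0, 0.04], "turn": [0, 0, 0], "claw": 0.1}
    - {"dp": [0, 0, 0.08], "turn": [0, 0, 0], "claw": 0.1}
    - {"dp": [0, 0, 0.1], "turn": [0, 0, 0], "claw": 0.1}
    - {"dp": [0, 0, 0.1], "turn": [0, 0, 0], "claw": 0.1}

```text
t: 39.88
ee_pos: [363.8, 371.7, 182.3]
orientation: [-1.832, -0.926, 1.934]
ft_force: [1.2, -0.7, -1.3]
width: 15.0
```

Run:
```python
from w import *
relp()
d=snap('side','side42.png')
cv2.imwrite('pics/side42c.png',cv2.resize(d['img'][150:210,250:322,::-1],(720,600),interpolation=cv2.INTER_CUBIC))
```

```text
t 39.8833 p [363.8 371.7 182.3] rv [-1.832 -0.926  1.934] F [ 1.2 -0.7 -1.3] w 15.0 q [ 1.09  0.67  1.6  -0.55  1.59 -0.5 ]
rel -117.5 144.9 z 182.3
turn units [ 0.2685  0.0687 -0.0075]
```

>>> jog_arm:
  steps:
    - {"dp": [-0.005, 0.03, 0.07], "turn": [0, 0, 0], "claw": 0.1}
    - {"dp": [-0.016, 0.08, 0.143], "turn": [0, 0, 0], "claw": 0.1}
    - {"dp": [-0.027, 0.13, 0.2], "turn": [0, 0, 0], "claw": 0.1}
    - {"dp": [-0.038, 0.194, 0.26], "turn": [0, 0, 0], "claw": 0.1}
    - {"dp": [-0.05, 0.26, 0.305], "turn": [0, 0, 0], "claw": 0.1}
    - {"dp": [-0.05, 0.26, 0.305], "turn": [0, 0, 0], "claw": 0.1}

```text
t: 40.43
ee_pos: [359.8, 394.1, 207.2]
orientation: [-1.831, -0.929, 1.932]
ft_force: [1.0, -0.4, -1.3]
width: 14.4
```

Run:
```python
from w import *
relp()
d=snap('side','side43.png')
cv2.imwrite('pics/side43c.png',cv2.resize(d['img'][135:195,240:312,::-1],(720,600),interpolation=cv2.INTER_CUBIC))
```

```text
t 40.4333 p [359.8 394.1 207.2] rv [-1.831 -0.929  1.932] F [ 1.  -0.4 -1.3] w 14.4 q [ 1.11  0.66  1.55 -0.54  1.65 -0.52]
rel -117.0 167.6 z 207.2
turn units [ 0.2678  0.0691 -0.0076]
```

>>> jog_arm:
  steps:
    - {"dp": [-0.015, 0.08, 0.04], "turn": [0, 0, 0], "claw": 0.1}
    - {"dp": [-0.03, 0.16, 0.06], "turn": [0, 0, 0], "claw": 0.1}
    - {"dp": [-0.048, 0.24, 0.07], "turn": [0, 0, 0], "claw": 0.1}
    - {"dp": [-0.064, 0.32, 0.07], "turn": [0, 0, 0], "claw": 0.1}
    - {"dp": [-0.08, 0.4, 0.06], "turn": [0, 0, 0], "claw": 0.1}
    - {"dp": [-0.08, 0.4, 0.06], "turn": [0, 0, 0], "claw": 0.1}

```text
t: 40.98
ee_pos: [353.1, 426.7, 211.1]
orientation: [-1.831, -0.93, 1.933]
ft_force: [-0.2, 0.4, -0.8]
width: 15.3
```

Run:
```python
from w import *
relp()
d=snap('side','side44.png')
cv2.imwrite('pics/side44c.png',cv2.resize(d['img'][135:195,240:312,::-1],(720,600),interpolation=cv2.INTER_CUBIC))
```

```text
t 40.9833 p [353.1 426.7 211.1] rv [-1.831 -0.93   1.933] F [-0.2  0.4 -0.8] w 15.3 q [ 1.14  0.69  1.48 -0.52  1.69 -0.52]
rel -117.3 201.0 z 211.1
turn units [ 0.2679  0.0691 -0.0079]
```

>>> jog_arm:
  steps:
    - {"dp": [-0.015, 0.08, -0.02], "turn": [0, 0, 0], "claw": 0.1}
    - {"dp": [-0.025, 0.13, -0.03], "turn": [0, 0, 0], "claw": 0.1}
    - {"dp": [-0.025, 0.13, -0.03], "turn": [0, 0, 0], "claw": 0.1}
    - {"dp": [-0.025, 0.13, -0.03], "turn": [0, 0, 0], "claw": 0.1}

```text
t: 41.37
ee_pos: [351.1, 436.6, 208.6]
orientation: [-1.831, -0.929, 1.934]
ft_force: [-0.1, 1.3, -0.8]
width: 14.6
```

Run:
```python
from w import *
relp()
d=snap('side','side45.png')
cv2.imwrite('pics/side45c.png',cv2.resize(d['img'][135:195,240:312,::-1],(720,600),interpolation=cv2.INTER_CUBIC))
```

```text
t 41.3667 p [351.1 436.6 208.6] rv [-1.831 -0.929  1.934] F [-0.1  1.3 -0.8] w 14.6 q [ 1.14  0.7   1.45 -0.51  1.7  -0.52]
rel -117.3 211.0 z 208.6
turn units [ 0.2681  0.069  -0.008 ]
```

>>> jog_arm:
  steps:
    - {"dp": [0, 0, 0.15], "turn": [0, 0, 0], "claw": 0.1}
    - {"dp": [-0.2, -0.04, 0.2], "turn": [0, 0, 0], "claw": 0.1}
    - {"dp": [-0.6, -0.12, 0.2], "turn": [0, 0, 0], "claw": 0.1}
    - {"dp": [-0.8, -0.2, 0.2], "turn": [0, 0, 0], "claw": 0.1}
    - {"dp": [-0.8, -0.2, 0.2], "turn": [0, 0, 0], "claw": 0.1}

```text
t: 41.83
ee_pos: [283.9, 419.4, 225.7]
orientation: [-1.83, -0.929, 1.936]
ft_force: [0.4, -0.3, -1.6]
width: 14.8
```

Run:
```python
from w import *
relp()
d=snap('side','side46.png')
cv2.imwrite('pics/side46c.png',cv2.resize(d['img'][120:240,200:344,::-1],(720,600),interpolation=cv2.INTER_CUBIC))
turnto(ori(101.2,3,0)); turnto(ori(101.2,3,-25))
```

```text
t 41.8333 p [283.9 419.4 225.7] rv [-1.83  -0.929  1.936] F [ 0.4 -0.3 -1.6] w 14.8 q [ 1.22  0.63  1.55 -0.46  1.71 -0.45]
rel -186.6 207.2 z 225.7
turn units [ 0.2683  0.0689 -0.0085]
turn units [ 0.2712  0.054  -0.0013] deg 49.8
turn units [ 0.135   0.0267 -0.0013] deg 24.8
```

>>> jog_arm:
  steps:
    - {"dp": [0, 0, 0.05], "turn": [0.034, 0.008, -0.001], "claw": 0.1}
    - {"dp": [0, 0, 0.1], "turn": [0.067, 0.017, -0.002], "claw": 0.1}
    - {"dp": [0, 0, 0.2], "turn": [0.1, 0.025, -0.003], "claw": 0.1}
    - {"dp": [0, 0, 0.2], "turn": [0.134, 0.034, -0.004], "claw": 0.1}
    - {"dp": [0, -0.2, 0.3], "turn": [0.168, 0.043, -0.005], "claw": 0.1}
    - {"dp": [0, -0.4, 0.4], "turn": [0.2, 0.051, -0.006], "claw": 0.1}
    - {"dp": [0, -0.4, 0.5], "turn": [0.235, 0.06, -0.007], "claw": 0.1}
    - {"dp": [0, -0.4, 0.5], "turn": [0.268, 0.069, -0.0085], "claw": 0.1}
    - {"dp": [0, -0.4, 0.5], "turn": [0.268, 0.069, -0.0085], "claw": 0.1}

```text
t: 42.63
ee_pos: [286.5, 385.9, 267.6]
orientation: [-1.111, -1.353, 1.344]
ft_force: [0.9, -0.9, -1.9]
width: 14.6
```

Run:
```python
from w import *
relp()
d=snap('side','side47.png')
cv2.imwrite('pics/side47c.png',cv2.resize(d['img'][80:260,120:360,::-1],(800,600),interpolation=cv2.INTER_CUBIC))
wsnap('w47.png')
```

```text
t 42.6333 p [286.5 385.9 267.6] rv [-1.111 -1.353  1.344] F [ 0.9 -0.9 -1.9] w 14.6 q [ 0.91  0.15  1.9   0.    1.09 -0.86]
rel -190.5 173.8 z 267.6
turn units [-0.0016  0.0007  0.0012]
t 42.6833 p [286.6 386.3 267.1] rv [-1.114 -1.351  1.348] F [-0.5  0.6 -1.2] w 14.7 q [ 0.91  0.15  1.9  -0.    1.09 -0.85]
```

Run:
```python
from w import *
d=load('side47'); barpts(d,((165,308),(190,302),(215,295),(235,290),(355,258),(380,252),(400,247),(420,242)),3.333,120,80)
w=load('w47'); C=wcloud(w)
for v in (10,60,110,160,230,270): print(v,C[v,313].round(1),C[v,311].round(1))
```

```text
(165, 308) [174.9 359.4 296.4] rel -305.2 169.6
(190, 302) [190.8 362.  292.6] rel -289.1 169.0
(215, 295) [210.3 368.7 288. ] rel -268.6 171.8
(235, 290) [223.9 366.5 290.4] rel -255.6 167.0
(355, 258) [315.4 387.3 278.2] rel -161.9 169.6
(380, 252) [333.  389.3 274.7] rel -144.2 168.2
(400, 247) [349.9 394.9 272.2] rel -126.6 170.3
(420, 242) [365.  395.  270.5] rel -111.7 167.6
10 [169.2 363.4 299.3] [170.  362.8 301.1]
60 [187.8 367.  297.9] [187.9 366.3 297.8]
110 [205.5 370.5 295.5] [205.7 369.8 295.3]
160 [223.5 374.  293.2] [223.6 373.3 292.9]
230 [249.6 379.1 292. ] [249.6 378.3 292.5]
270 [266.2 382.3 289.9] [266.  381.5 291. ]
```

Run:
```python
from w import *
for n,(u,v) in (('w27',(338,136)),('w10',(602,224)),):
    d=load(n); g=cv2.cvtColor(d['img'],cv2.COLOR_RGB2GRAY)
    m=np.zeros((480,640),np.uint8); m[v-32:v+33,u-30:u+30]=(g[v-32:v+33,u-30:u+30]<70)
    cs,_=cv2.findContours(m,cv2.RETR_EXTERNAL,cv2.CHAIN_APPROX_NONE); c=max(cs,key=cv2.contourArea); (cx,cy),r=cv2.minEnclosingCircle(c)
    P=wplane(d,np.array(cx),np.array(cy),239.); b=P[:2]-BED[3]; print(n,cx,cy,r,P.round(1),'rel',(b@EX).round(1),(b@EY).round(1))
for n in('side0','side47'):
    d=load(n); C=cloud(d); g=cv2.cvtColor(d['img'],cv2.COLOR_RGB2GRAY)
    m=((C[...,2]>232)&(C[...,2]<250)&(abs(C[...,0]-455)<25)&(abs(C[...,1]-326)<25)); P=C[m]; print(n,m.sum(),P.mean(0).round(1),P.min(0).round(1),P.max(0).round(1))
```

```text
w27 330.5 131.0 28.814157485961914 [453.1 323.4 239. ] rel -39.3 80.2
w10 594.5 225.5 35.531776428222656 [457.9 321.  239. ] rel -35.0 76.9
side0 105 [454.3 325.6 240.2] [439.2 311.3 232.5] [471.  345.  245.6]
side47 107 [454.4 325.  239.9] [440.  311.6 233. ] [471.1 345.5 245.3]
```

>>> jog_arm:
  steps:
    - {"dp": [0.2, -0.05, 0.15], "turn": [0, 0, 0], "claw": 0.1}
    - {"dp": [0.6, -0.2, 0.25], "turn": [0, 0, 0], "claw": 0.1}
    - {"dp": [0.9, -0.35, 0.25], "turn": [0, 0, 0], "claw": 0.1}
    - {"dp": [0.9, -0.35, 0.25], "turn": [0, 0, 0], "claw": 0.1}

```text
t: 43.07
ee_pos: [362.0, 359.0, 286.8]
orientation: [-1.119, -1.35, 1.351]
ft_force: [-0.1, 0.0, -0.8]
width: 14.8
```

>>> jog_arm:
  steps:
    - {"dp": [0.3, -0.1, 0], "turn": [0, 0, 0], "claw": 0.1}
    - {"dp": [0.7, -0.25, 0], "turn": [0, 0, 0], "claw": 0.1}
    - {"dp": [0.9, -0.35, 0], "turn": [0, 0, 0], "claw": 0.1}
    - {"dp": [0.9, -0.35, 0], "turn": [0, 0, 0], "claw": 0.1}
    - {"dp": [0.9, -0.35, 0], "turn": [0, 0, 0], "claw": 0.1}

```text
t: 43.48
ee_pos: [433.9, 331.5, 285.8]
orientation: [-1.12, -1.347, 1.354]
ft_force: [0.0, 0.3, -1.6]
width: 14.7
```

Run:
```python
from w import *
relp()
d=wsnap('w48.png')
s=snap('side','side48.png')
cv2.imwrite('pics/side48c.png',cv2.resize(s['img'][80:260,180:420,::-1],(800,600),interpolation=cv2.INTER_CUBIC))
```

```text
t 43.4833 p [433.9 331.5 285.8] rv [-1.12  -1.347  1.354] F [ 0.   0.3 -1.6] w 14.7 q [ 0.63  0.24  1.74 -0.01  1.16 -1.12]
rel -56.4 91.8 z 285.8
turn units [0.0023 0.0009 0.0013]
t 43.4833 p [433.9 331.5 285.8] rv [-1.12  -1.347  1.354] F [ 0.   0.3 -1.6] w 14.7 q [ 0.63  0.24  1.74 -0.01  1.16 -1.12]
```

>>> jog_arm:
  steps:
    - {"dp": [0.2, -0.03, 0], "turn": [0.002, 0.001, 0.001], "claw": 0.1}
    - {"dp": [0.27, -0.056, 0], "turn": [0.002, 0.001, 0.001], "claw": 0.1}
    - {"dp": [0.27, -0.056, -0.2], "turn": [0.002, 0.001, 0.001], "claw": 0.1}
    - {"dp": [0.27, -0.056, -0.38], "turn": [0.002, 0.001, 0.001], "claw": 0.1}
    - {"dp": [0.27, -0.056, -0.38], "turn": [0.002, 0.001, 0.001], "claw": 0.1}
    - {"dp": [0.27, -0.056, -0.38], "turn": [0.002, 0.001, 0.001], "claw": 0.1}

```text
t: 44.08
ee_pos: [453.4, 327.4, 255.2]
orientation: [-1.109, -1.351, 1.355]
ft_force: [0.1, 0.3, -0.7]
width: 14.6
```

Run:
```python
from w import *
relp()
s=snap('side','side49.png')
cv2.imwrite('pics/side49c.png',cv2.resize(s['img'][110:230,240:384,::-1],(720,600),interpolation=cv2.INTER_CUBIC))
```

```text
t 44.0833 p [453.4 327.4 255.2] rv [-1.109 -1.351  1.355] F [ 0.1  0.3 -0.7] w 14.6 q [ 0.6   0.29  1.75 -0.    1.11 -1.16]
rel -38.1 84.0 z 255.2
turn units [ 0.0005 -0.0006 -0.0004]
```

>>> jog_arm:
  steps:
    - {"dp": [0.025, 0, -0.08], "turn": [0, 0, 0], "claw": 0.1}
    - {"dp": [0.025, 0, -0.14], "turn": [0, 0, 0], "claw": 0.1}
    - {"dp": [0.025, 0, -0.18], "turn": [0, 0, 0], "claw": 0.1}
    - {"dp": [0.025, 0, -0.21], "turn": [0, 0, 0], "claw": 0.1}
    - {"dp": [0.025, 0, -0.24], "turn": [0, 0, 0], "claw": 0.1}
    - {"dp": [0.025, 0, -0.27], "turn": [0, 0, 0], "claw": 0.1}

```text
t: 44.63
ee_pos: [456.2, 327.8, 234.6]
orientation: [-1.11, -1.353, 1.353]
ft_force: [-1.0, -0.3, 2.3]
width: 14.6
```

Run:
```python
from w import *
relp()
s=snap('side','side50.png')
cv2.imwrite('pics/side50c.png',cv2.resize(s['img'][110:230,240:384,::-1],(720,600),interpolation=cv2.INTER_CUBIC))
```

```text
t 44.6333 p [456.2 327.8 234.6] rv [-1.11  -1.353  1.353] F [-1.  -0.3  2.3] w 14.6 q [ 0.6   0.32  1.76  0.    1.06 -1.17]
rel -35.3 83.9 z 234.6
turn units [-0.     -0.     -0.0004]
```

>>> jog_arm:
  steps:
    - {"dp": [0, 0, -0.04], "turn": [0, 0, 0], "claw": 0.1}
    - {"dp": [0, 0, -0.08], "turn": [0, 0, 0], "claw": 0.1}
    - {"dp": [0, 0, -0.12], "turn": [0, 0, 0], "claw": 0.1}
    - {"dp": [0, 0, -0.16], "turn": [0, 0, 0], "claw": 0.1}
    - {"dp": [0, 0, -0.2], "turn": [0, 0, 0], "claw": 0.1}
    - {"dp": [0, 0, -0.24], "turn": [0, 0, 0], "claw": 0.1}
    - {"dp": [0, 0, -0.28], "turn": [0, 0, 0], "claw": 0.1}
    - {"dp": [0, 0, -0.32], "turn": [0, 0, 0], "claw": 0.1}
    - {"dp": [0, 0, -0.36], "turn": [0, 0, 0], "claw": 0.1}
    - {"dp": [0, 0, -0.4], "turn": [0, 0, 0], "claw": 0.1}

```text
t: 45.52
ee_pos: [456.1, 327.7, 201.7]
orientation: [-1.11, -1.352, 1.353]
ft_force: [-1.3, 0.4, 1.7]
width: 14.8
```

Run:
```python
from w import *
relp()
```

```text
t 45.5167 p [456.1 327.7 201.7] rv [-1.11  -1.352  1.353] F [-1.3  0.4  1.7] w 14.8 q [ 0.6   0.36  1.79 -0.    1.   -1.17]
rel -35.5 83.8 z 201.7
turn units [ 0.0001 -0.0001 -0.0004]
```

Next 35 mm; slow at the end.

>>> jog_arm:
  steps:
    - {"dp": [0, 0, -0.04], "turn": [0, 0, 0], "claw": 0.1}
    - {"dp": [0, 0, -0.08], "turn": [0, 0, 0], "claw": 0.1}
    - {"dp": [0, 0, -0.12], "turn": [0, 0, 0], "claw": 0.1}
    - {"dp": [0, 0, -0.16], "turn": [0, 0, 0], "claw": 0.1}
    - {"dp": [0, 0, -0.2], "turn": [0, 0, 0], "claw": 0.1}
    - {"dp": [0, 0, -0.24], "turn": [0, 0, 0], "claw": 0.1}
    - {"dp": [0, 0, -0.28], "turn": [0, 0, 0], "claw": 0.1}
    - {"dp": [0, 0, -0.32], "turn": [0, 0, 0], "claw": 0.1}
    - {"dp": [0, 0, -0.36], "turn": [0, 0, 0], "claw": 0.1}
    - {"dp": [0, 0, -0.38], "turn": [0, 0, 0], "claw": 0.1}

```text
t: 46.35
ee_pos: [456.1, 327.7, 170.8]
orientation: [-1.11, -1.352, 1.353]
ft_force: [-0.7, 1.1, 1.9]
width: 14.7
```

Run:
```python
from w import *
relp()
s=snap('side','side51.png')
cv2.imwrite('pics/side51c.png',cv2.resize(s['img'][110:230,240:384,::-1],(720,600),interpolation=cv2.INTER_CUBIC))
```

```text
t 46.35 p [456.1 327.7 170.8] rv [-1.11  -1.352  1.353] F [-0.7  1.1  1.9] w 14.7 q [ 0.6   0.4   1.81 -0.    0.93 -1.17]
rel -35.5 83.8 z 170.8
turn units [ 0.0001 -0.0001 -0.0004]
```

>>> jog_arm:
  steps:
    - {"dp": [0, 0, -0.03], "turn": [0, 0, 0], "claw": 0.1}
    - {"dp": [0, 0, -0.05], "turn": [0, 0, 0], "claw": 0.1}
    - {"dp": [0, 0, -0.06], "turn": [0, 0, 0], "claw": 0.1}
    - {"dp": [0, 0, -0.06], "turn": [0, 0, 0], "claw": 0.1}

```text
t: 46.73
ee_pos: [456.0, 327.6, 167.0]
orientation: [-1.11, -1.352, 1.353]
ft_force: [-4.1, -2.4, 13.5]
width: 14.7
```

>>> jog_arm:
  steps:
    - {"dp": [0, 0, 0.2], "turn": [0, 0, 0], "claw": 0.1}
    - {"dp": [0, 0, 0.6], "turn": [0, 0, 0], "claw": 0.1}
    - {"dp": [0, 0, 1], "turn": [0, 0, 0], "claw": 0.1}
    - {"dp": [0, 0, 1], "turn": [0, 0, 0], "claw": 0.1}

```text
t: 47.07
ee_pos: [458.6, 329.2, 252.5]
orientation: [-1.112, -1.36, 1.347]
ft_force: [0.9, 1.2, -0.8]
width: 14.5
```

>>> jog_arm:
  steps:
    - {"dp": [-0.2, 0, 0.2], "turn": [0, 0, 0], "claw": 0.1}
    - {"dp": [-0.5, 0, 0.2], "turn": [0, 0, 0], "claw": 0.1}
    - {"dp": [-0.9, 0, 0.2], "turn": [0, 0, 0], "claw": 0.1}
    - {"dp": [-0.9, 0, 0.2], "turn": [0, 0, 0], "claw": 0.1}

```text
t: 47.4
ee_pos: [382.0, 327.9, 267.3]
orientation: [-1.11, -1.357, 1.351]
ft_force: [-0.2, 0.5, -1.6]
width: 14.5
```

>>> jog_arm:
  steps:
    - {"dp": [-0.2, 0, 0], "turn": [0, 0, 0], "claw": 0.1}
    - {"dp": [-0.5, 0, 0], "turn": [0, 0, -0.03], "claw": 0.1}
    - {"dp": [-0.9, -0.1, 0], "turn": [0, 0, -0.07], "claw": 0.1}
    - {"dp": [-0.9, -0.1, 0], "turn": [0, 0, -0.11], "claw": 0.1}
    - {"dp": [-0.9, -0.1, 0], "turn": [0, 0, -0.14], "claw": 0.1}

```text
t: 47.82
ee_pos: [308.5, 319.2, 266.5]
orientation: [-1.318, -1.027, 1.024]
ft_force: [0.4, -0.6, -0.8]
width: 14.9
```

Run:
```python
from w import *
relp()
s=snap('side','side52.png')
cv2.imwrite('pics/side52c.png',cv2.resize(s['img'][100:310,180:440,::-1],(743,600),interpolation=cv2.INTER_CUBIC))
```

```text
t 47.8167 p [308.5 319.2 266.5] rv [-1.318 -1.027  1.024] F [ 0.4 -0.6 -0.8] w 14.9 q [ 0.78  0.09  1.97 -0.    1.08 -0.55]
rel -181.9 104.1 z 266.5
turn units [-0.      0.0009  0.1407]
```

>>> jog_arm:
  steps:
    - {"dp": [0.1, -0.2, 0], "turn": [0, 0, -0.04], "claw": 0.1}
    - {"dp": [0.2, -0.4, -0.1], "turn": [0, 0, -0.08], "claw": 0.1}
    - {"dp": [0.3, -0.6, -0.2], "turn": [0, 0, -0.12], "claw": 0.1}
    - {"dp": [0.3, -0.6, -0.3], "turn": [0, 0, -0.16], "claw": 0.1}
    - {"dp": [0.3, -0.6, -0.3], "turn": [0, 0, -0.17], "claw": 0.1}

```text
t: 48.28
ee_pos: [333.1, 270.1, 240.8]
orientation: [-1.487, -0.609, 0.611]
ft_force: [0.3, -0.2, -1.2]
width: 14.8
```

>>> jog_arm:
  steps:
    - {"dp": [0.1, -0.2, 0], "turn": [0, 0, -0.04], "claw": 0.1}
    - {"dp": [0.2, -0.4, -0.2], "turn": [0, 0, -0.08], "claw": 0.1}
    - {"dp": [0.3, -0.6, -0.5], "turn": [0, 0, -0.12], "claw": 0.1}
    - {"dp": [0.3, -0.6, -0.8], "turn": [0, 0, -0.16], "claw": 0.1}
    - {"dp": [0.3, -0.6, -0.8], "turn": [0, 0, -0.165], "claw": 0.1}
    - {"dp": [0.3, -0.6, -0.8], "turn": [0, 0, -0.165], "claw": 0.1}

```text
t: 48.78
ee_pos: [356.6, 221.4, 175.9]
orientation: [-1.565, -0.203, 0.211]
ft_force: [0.1, 0.1, -1.4]
width: 14.7
```

Run:
```python
from w import *
st(); fix(15.6)
y=np.radians(15.6); M=np.array([[np.cos(y),0,-np.sin(y)],[np.sin(y),0,np.cos(y)],[0,-1,0]]); j=M[:,0]
turnto(R.from_rotvec(-np.radians(7.6)*j)*R.from_matrix(M))
```

```text
t 48.7833 p [356.6 221.4 175.9] rv [-1.565 -0.203  0.211] F [ 0.1  0.1 -1.4] w 14.7 q [ 0.53  0.2   2.1  -0.    0.85  0.27]
turn units [ 0.0017 -0.0014  0.0027]
turn units [-0.039  -0.0126  0.0028] deg 7.4
```

>>> jog_arm:
  steps:
    - {"dp": [0.02, -0.01, -0.2], "turn": [-0.02, -0.006, 0.002], "claw": 0.1}
    - {"dp": [0.045, -0.02, -0.5], "turn": [-0.039, -0.0126, 0.003], "claw": 0.1}
    - {"dp": [0.045, -0.02, -0.9], "turn": [-0.039, -0.0126, 0.003], "claw": 0.1}
    - {"dp": [0.045, -0.02, -1], "turn": [-0.039, -0.0126, 0.003], "claw": 0.1}
    - {"dp": [0.045, -0.02, -1], "turn": [-0.039, -0.0126, 0.003], "claw": 0.1}

```text
t: 49.2
ee_pos: [359.3, 219.7, 95.1]
orientation: [-1.693, -0.233, 0.209]
ft_force: [-1.5, 0.0, -0.9]
width: 14.5
```

Run:
```python
from w import *
d=wsnap('w53.png')
s=snap('side','side53.png')
cv2.imwrite('pics/side53c.png',cv2.resize(s['img'][170:320,190:370,::-1],(720,600),interpolation=cv2.INTER_CUBIC))
C=wcloud(d)
for v in (10,60,110,160,230,270): print(v,C[v,313].round(1),C[v,311].round(1))
```

```text
t 49.2 p [359.3 219.7  95.1] rv [-1.693 -0.233  0.209] F [-1.5  0.  -0.9] w 14.5 q [ 0.61  0.37  2.12 -0.19  0.7   0.49]
10 [325.6 336.2 112.3] [324.9 335.9 112.7]
60 [330.7 318.1 113.2] [330.1 317.9 112.6]
110 [335.7 300.6 112.2] [335.  300.4 111.8]
160 [340.8 282.9 112.6] [340.1 282.6 112.3]
230 [348.  257.6 115.7] [347.3 257.3 115.4]
270 [352.7 241.2 115.7] [352.  240.5 114.6]
```

>>> jog_arm:
  steps:
    - {"dp": [0.015, 0, -0.2], "turn": [0, 0, 0], "claw": 0.1}
    - {"dp": [0.015, 0, -0.4], "turn": [0, 0, 0], "claw": 0.1}
    - {"dp": [0.015, 0, -0.6], "turn": [0, 0, 0], "claw": 0.1}
    - {"dp": [0.015, 0, -0.75], "turn": [0, 0, 0], "claw": 0.1}
    - {"dp": [0.015, 0, -0.75], "turn": [0, 0, 0], "claw": 0.1}
    - {"dp": [0.015, 0, -0.75], "turn": [0, 0, 0], "claw": 0.1}

```text
t: 49.8
ee_pos: [362.9, 220.6, 38.2]
orientation: [-1.691, -0.235, 0.203]
ft_force: [-0.6, 0.2, -1.9]
width: 14.7
```

Run:
```python
from w import *
d=wsnap('w54.png')
s=snap('side','side54.png')
cv2.imwrite('pics/side54c.png',cv2.resize(s['img'][200:310,200:332,::-1],(720,600),interpolation=cv2.INTER_CUBIC))
C=wcloud(d)
for v in (10,60,110,160): print(v,C[v,313].round(1),C[v,311].round(1))
```

```text
t 49.8 p [362.9 220.6  38.2] rv [-1.691 -0.235  0.203] F [-0.6  0.2 -1.9] w 14.7 q [ 0.61  0.5   2.14 -0.24  0.56  0.54]
10 [329.3 337.   55.9] [328.6 336.9  55.7]
60 [334.4 319.   56.2] [333.7 318.8  56. ]
110 [339.3 301.4  55. ] [338.6 301.3  56.1]
160 [344.3 283.8  56.3] [343.7 283.4  55.2]
```

>>> jog_arm:
  steps:
    - {"dp": [-0.025, -0.012, -0.06], "turn": [0, 0, 0], "claw": 0.1}
    - {"dp": [-0.025, -0.012, -0.12], "turn": [0, 0, 0], "claw": 0.1}
    - {"dp": [-0.025, -0.012, -0.17], "turn": [0, 0, 0], "claw": 0.1}
    - {"dp": [-0.025, -0.012, -0.2], "turn": [0, 0, 0], "claw": 0.1}
    - {"dp": [-0.025, -0.012, -0.22], "turn": [0, 0, 0], "claw": 0.1}
    - {"dp": [-0.025, -0.012, -0.22], "turn": [0, 0, 0], "claw": 0.1}

```text
t: 50.4
ee_pos: [361.0, 219.9, 20.7]
orientation: [-1.69, -0.235, 0.203]
ft_force: [-0.9, -0.1, 1.4]
width: 14.8
```

Run:
```python
from w import *
d=wsnap('w55.png')
C=wcloud(d)
for v in (10,60,110,160): print(v,C[v,313].round(1),C[v,311].round(1))
```

```text
t 50.4 p [361.  219.9  20.7] rv [-1.69  -0.235  0.203] F [-0.9 -0.1  1.4] w 14.8 q [ 0.61  0.54  2.14 -0.26  0.52  0.56]
10 [327.5 336.1  39.2] [326.8 336.   38.6]
60 [332.5 318.2  39.1] [331.8 318.1  38.3]
110 [337.5 300.7  38.3] [336.8 300.6  39.3]
160 [342.5 283.1  38.7] [341.7 283.   39.3]
```

>>> jog_arm:
  steps:
    - {"dp": [0, 0, 0], "turn": [0, 0, 0], "claw": 0.2}
    - {"dp": [0, 0, 0], "turn": [0, 0, 0], "claw": 0.25}
    - {"dp": [0, 0, 0], "turn": [0, 0, 0], "claw": 0.4}
    - {"dp": [0, 0, 0], "turn": [0, 0, 0], "claw": 0.5}
    - {"dp": [0, 0, 0], "turn": [0, 0, 0], "claw": 0.5}
    - {"dp": [0, 0, 0], "turn": [0, 0, 0], "claw": 0.5}

```text
t: 50.95
ee_pos: [361.0, 219.9, 20.7]
orientation: [-1.69, -0.235, 0.202]
ft_force: [0.9, -0.3, 0.7]
width: 42.8
```

>>> jog_arm:
  steps:
    - {"dp": [0, 0, 0.1], "turn": [0, 0, 0], "claw": 0.5}
    - {"dp": [0, 0, 0.3], "turn": [0, 0, 0], "claw": 0.5}
    - {"dp": [0, 0, 0.7], "turn": [0, 0, 0], "claw": 0.5}
    - {"dp": [0, 0, 1], "turn": [0, 0, 0], "claw": 0.5}
    - {"dp": [0, 0, 1], "turn": [0, 0, 0], "claw": 0.5}

```text
t: 51.37
ee_pos: [363.0, 221.3, 104.6]
orientation: [-1.687, -0.24, 0.197]
ft_force: [0.4, 0.5, 0.7]
width: 43.8
```

>>> jog_arm:
  steps:
    - {"dp": [-0.1, 0, 0.3], "turn": [0, 0, 0], "claw": 0.5}
    - {"dp": [-0.2, 0, 0.7], "turn": [0.039, 0.0126, 0], "claw": 0.5}
    - {"dp": [-0.2, 0, 1], "turn": [0.039, 0.0126, 0], "claw": 0.5}
    - {"dp": [-0.2, 0, 1], "turn": [0.039, 0.0126, 0], "claw": 0.5}

```text
t: 51.7
ee_pos: [348.9, 222.0, 188.6]
orientation: [-1.556, -0.222, 0.206]
ft_force: [0.3, 0.5, -0.1]
width: 43.9
```

>>> jog_arm:
  steps:
    - {"dp": [0, 0, 0.3], "turn": [0, 0, 0], "claw": 0.5}
    - {"dp": [0, 0, 0.7], "turn": [0, 0, 0], "claw": 0.5}
    - {"dp": [0, 0, 1], "turn": [0, 0, 0], "claw": 0.5}
    - {"dp": [0, 0, 1], "turn": [0, 0, 0], "claw": 0.5}
    - {"dp": [0, 0, 1], "turn": [0, 0, 0], "claw": 0.5}

```text
t: 52.12
ee_pos: [349.3, 222.3, 268.9]
orientation: [-1.556, -0.224, 0.204]
ft_force: [0.3, -0.8, -0.5]
width: 43.8
```

Run:
```python
from w import *
d=wsnap('w56.png')
s=snap('side','side56.png')
cv2.imwrite('pics/side56c.png',cv2.resize(s['img'][130:330,230:470,::-1],(720,600),interpolation=cv2.INTER_CUBIC))
```

```text
t 52.1167 p [349.3 222.3 268.9] rv [-1.556 -0.224  0.204] F [ 0.3 -0.8 -0.5] w 43.8 q [ 0.54  0.03  2.03 -0.    1.07  0.27]
```

Run:
```python
from workcell import ctrl
import cv2,numpy as np
for n in("scene","side"):
    d=ctrl.get_image(n); cv2.imwrite(f"pics/fin_{n}.png",d["img"][:,:,::-1])
    np.save(f"/tmp/fin_{n}.npy",d["range_z"])
a=[cv2.imread(f"pics/fin_{n}.png") for n in("scene","side")]
cv2.imwrite("pics/fin_both.png",cv2.resize(np.vstack(a),(560,840))[:600] if 0 else cv2.resize(np.hstack(a),(800,300)))
o=ctrl.get_obs();print(o["t"],o["ee_pos"],o["ft_force"])
```

```text
52.3167 [348.01416407 221.52048552 266.96451169] [ 0.75995756 -0.34101092 -0.23807024]
```

View pics/fin_scene.png

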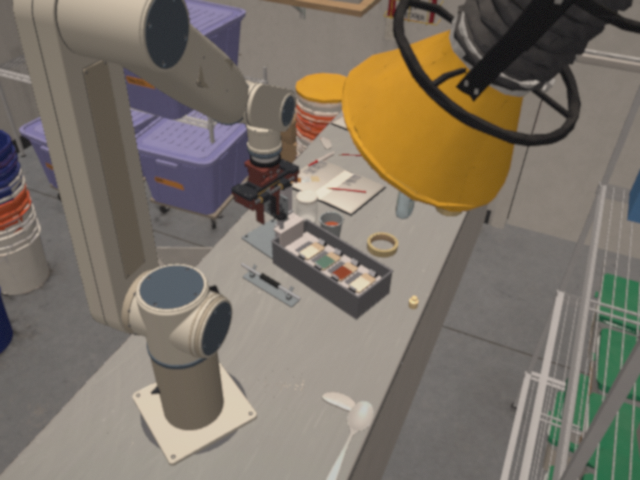

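View pics/fin_side.png

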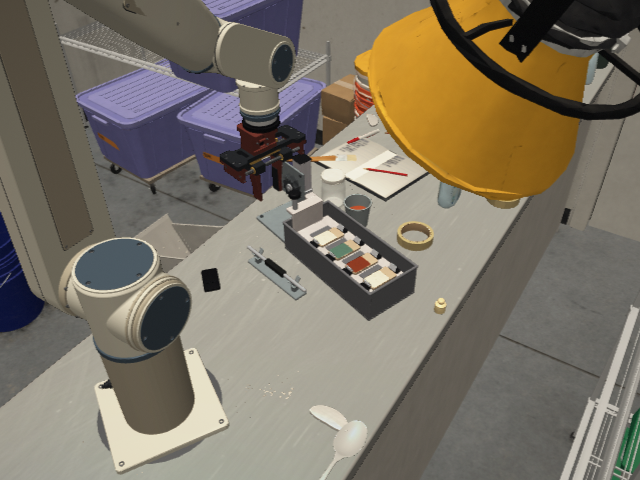

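Run:
```python
import cv2
a=cv2.imread("pics/fin_side.png")[130:320,235:425]
cv2.imwrite("pics/fin_crop.png",cv2.resize(a,(600,600),interpolation=cv2.INTER_CUBIC))
```

```text
(no output)
```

View pics/fin_crop.png

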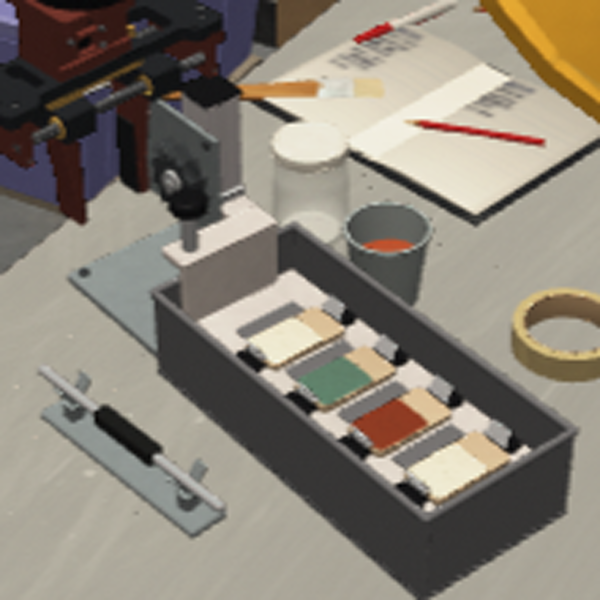

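The picture shows all four tiles clipped, the carrier down and the bar in its rest. The gripper hides the pawl's stop side, so I'm raising the arm for a clear view.

>>> jog_arm:
  steps:
    - {"dp": [-0.2, 0, 0.4], "turn": [0, 0, 0], "claw": 0.5}
    - {"dp": [-0.4, 0, 0.8], "turn": [0, 0, 0], "claw": 0.5}
    - {"dp": [-0.5, 0, 1], "turn": [0, 0, 0], "claw": 0.5}
    - {"dp": [-0.5, 0, 1], "turn": [0, 0, 0], "claw": 0.5}
    - {"dp": [-0.5, 0, 1], "turn": [0, 0, 0], "claw": 0.5}

```text
t: 52.73
ee_pos: [307.9, 221.6, 346.5]
orientation: [-1.557, -0.221, 0.208]
ft_force: [-0.5, 0.1, 0.1]
width: 44.4
```

Run:
```python
from workcell import ctrl
import cv2
d=ctrl.get_image("side"); a=d["img"][:,:,::-1][110:230,220:340]
cv2.imwrite("pics/fin2_crop.png",cv2.resize(a,(600,600),interpolation=cv2.INTER_CUBIC))
```

```text
(no output)
```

View pics/fin2_crop.png

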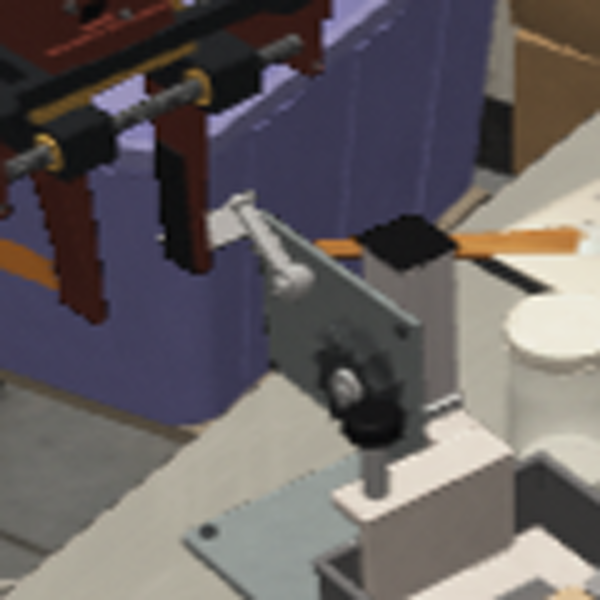

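The pawl, at crop pixels (240,200) to (290,280), points up and away from the beds. That fits its stop at 2.60 rad. Handing in.

```bash
python3 -c "
from workcell import ctrl
print(ctrl.close_job())"
```

```text
the job is handed in; nothing more can be done
None
```

The spray stand is ready, and I handed the job in at about 53 s with the gripper clear of everything.

**Tiles:** The green tile is in bed 2, the red in bed 1 and the cream in bed 0. Bed 3 already held the set tile. On each tile I pressed, the force rose and then dropped as the clips snapped. I had to re-grip and set the cream tile a second time, because the gripper's body would have come too close to the tub.

**Pawl:** On the first try the bar slipped about 7.6° in the grip and the pawl did not lift. With the gripper rolled 50°, the bar lifted it out and flipped it over.

**Carrier and bar:** I pressed the knob with the fingertips, the bar still in the grip. The carrier reached the bottom with the knob top at 167 mm, at 13.5 N. I then laid the bar back in its rest.

**Last checks:**
- The final pictures show all four tiles under their clips, the carrier down, the bar in both notches and the pawl pointing away from the beds on its stop.
- The jar, cup and weight are standing where they were, and the black look-alike is untouched.
- None of these last checks failed or disagreed. I judged the pawl's angle by eye from the side camera and did not measure it.

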